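# Sort turned shafts by the samples, load the parts washer and start it

### The job

Slide the washer's guard open and lay every loose shaft of the kind whose sample lies in the cradle beside the washer down in the washer's chamber; the loose shafts of the other kind, whose sample lies in the cradle behind the front blue bin, go in that bin. When all the shafts to be washed are in, slide the guard shut without slamming it until it meets its stop, then press the start button fully down and let go. Lower the shafts in before letting go, do not drop them from above the rims, and leave the samples and the other things on the table alone.

Things in the scene. Friction and masses are not known exactly. Their poses are not given: they have to be found in the camera images.
- guard (a joint): travel of the washer's sliding guard in m: 0 = fully shut against its rubber stop over the chamber, 0.175 = fully open. It slides level along the washer's -y direction to open, stays where it is left, drags with 2 to 4 N and weighs 0.6 kg. At the start it stands shut or a few cm open.
- guard_handle (a point): centre of the guard's upright black handle fin, which stands on the clear sliding guard. The fin is 90 mm long (washer x), 14 mm thick (washer y, the sliding direction) and stands 42 mm tall; this point is 15 mm under its top and 102 mm above the table, 27 mm above the handle's foot plate. Pinch it from above across the 14 mm. Axes as the washer's. It moves with the guard.
- washer: grey bench parts washer, fixed to the table (whose right edge is at y = -0.50), 264 (x) x 420 (y) mm, walls 65 mm high, top of guard track 76 mm. Origin under its centre at table height; its x points away from the robot (turned by up to 0.08 rad). From +y to -y: console block with the start button, chamber with open top under the guard, closed housing over which the guard slides when open.
- chamber_floor (a point): centre of the chamber's floor, 20 mm above the table, axes as the washer's. Inside 240 mm (x) x 165 mm (y), 45 mm deep (56 mm to the top of the guard track). Two ribs 10 mm wide, 6 mm tall along y at x = -30 and +30 mm make three lanes (centres x = -60, 0, +60 mm), each for one shaft along y. Outer lanes leave some 40 mm from shaft to wall: open the fingers only as far as needed.
- start (a joint): travel of the start button in m: 0 = up, 0.006 = fully down (5 N); it springs back.
- start_top (a point): centre of the top of the round white start button (34 mm across) on the washer's console, which is pressed straight down.
- bin: the front one of two blue open-topped parts bins (the other stands far back on the table and has no part in the job), 171 (x) x 242 (y) x 84 mm, 0.6 kg, loose. Origin under its centre at table height; inside about 135 (x) x 200 (y) mm at the floor, floor 2 mm thick.
- cradle_washer: grey moulded cradle (58 x 104 x 34 mm), fixed, on the table just left of the washer, at its console end. It holds the sample of the kind to be washed. Origin under its centre.
- cradle_bin: the same cradle, fixed, on the table behind the front blue bin. It holds the sample of the kind that goes in the bin. Origin under its centre.
- sample_stepped: sample stepped shaft, fixed in one of the two cradles; the same shape as the stepped pieces.
- sample_taper: sample taper shaft, fixed in the other cradle; the same shape as the taper pieces.
- stepped_1: loose turned steel stepped shaft, 133 mm long along its y, largest diameter 30 mm in the middle, thinner steps at both ends, 0.26 kg, lying in front of the washer. Axis of the shaft 15 mm above the origin along its own z. The pieces' origin is on the lower side of the shaft as built, midway along it; it turns with the shaft if the shaft rolls. May be absent.
- stepped_2: loose turned steel stepped shaft, 133 mm long along its y, largest diameter 30 mm in the middle, thinner steps at both ends, 0.26 kg, lying in front of the washer. Axis of the shaft 15 mm above the origin along its own z. The pieces' origin is on the lower side of the shaft as built, midway along it; it turns with the shaft if the shaft rolls. May be absent.
- stepped_3: loose turned steel stepped shaft, 133 mm long along its y, largest diameter 30 mm in the middle, thinner steps at both ends, 0.26 kg, lying in front of the washer. Axis of the shaft 15 mm above the origin along its own z. The pieces' origin is on the lower side of the shaft as built, midway along it; it turns with the shaft if the shaft rolls. May be absent.
- taper_1: loose turned steel taper shaft, shorter and thicker: 106 mm long along its y, largest diameter 38 mm, one end a cone, 0.38 kg, lying in front of the washer. Axis of the shaft 19 mm above the origin along its own z. The pieces' origin is on the lower side of the shaft as built, midway along it; it turns with the shaft if the shaft rolls. May be absent.
- taper_2: loose turned steel taper shaft, shorter and thicker: 106 mm long along its y, largest diameter 38 mm, one end a cone, 0.38 kg, lying in front of the washer. Axis of the shaft 19 mm above the origin along its own z. The pieces' origin is on the lower side of the shaft as built, midway along it; it turns with the shaft if the shaft rolls. May be absent.
- taper_3: loose turned steel taper shaft, shorter and thicker: 106 mm long along its y, largest diameter 38 mm, one end a cone, 0.38 kg, lying in front of the washer. Axis of the shaft 19 mm above the origin along its own z. The pieces' origin is on the lower side of the shaft as built, midway along it; it turns with the shaft if the shaft rolls. May be absent.
- flange: loose round steel flange with four holes, 66 mm across, 26 mm high, lying flat; not part of the job, to be left alone.
Things that resemble listed ones, but are neither listed nor needed, are in the scene too. Leave any purple look-alike of the taper_3 alone.

How it is judged:
On the way, in this order (a step that is already met when the one before it is completed fails the run):
1. the guard is slid open (value of joint guard above 0.15 m), for 0.2 s.
2. all shafts of the washer sample's kind lie released in the chamber (((horizontal distance between sample_stepped and cradle_washer below 0.03 m and (x of stepped_1 in the frame of chamber_floor between -0.12 and 0.12 m and y of stepped_1 in the frame of chamber_floor between -0.083 and 0.083 m and z of stepped_1 in the frame of chamber_floor between -0.01 and 0.05 m) and (x of stepped_2 in the frame of chamber_floor between -0.12 and 0.12 m and y of stepped_2 in the frame of chamber_floor between -0.083 and 0.083 m and z of stepped_2 in the frame of chamber_floor between -0.01 and 0.05 m) and (x of stepped_3 in the frame of chamber_floor between -0.12 and 0.12 m and y of stepped_3 in the frame of chamber_floor between -0.083 and 0.083 m and z of stepped_3 in the frame of chamber_floor between -0.01 and 0.05 m) and contact force between each of stepped_1, stepped_2, stepped_3 and the fingers below 0.3 N and linear speed of each of stepped_1, stepped_2, stepped_3 below 0.05 m/s) or (horizontal distance between sample_taper and cradle_washer below 0.03 m and (x of taper_1 in the frame of chamber_floor between -0.12 and 0.12 m and y of taper_1 in the frame of chamber_floor between -0.083 and 0.083 m and z of taper_1 in the frame of chamber_floor between -0.01 and 0.05 m) and (x of taper_2 in the frame of chamber_floor between -0.12 and 0.12 m and y of taper_2 in the frame of chamber_floor between -0.083 and 0.083 m and z of taper_2 in the frame of chamber_floor between -0.01 and 0.05 m) and (x of taper_3 in the frame of chamber_floor between -0.12 and 0.12 m and y of taper_3 in the frame of chamber_floor between -0.083 and 0.083 m and z of taper_3 in the frame of chamber_floor between -0.01 and 0.05 m) and contact force between each of taper_1, taper_2, taper_3 and the fingers below 0.3 N and linear speed of each of taper_1, taper_2, taper_3 below 0.05 m/s))), for 0.2 s.
3. the guard is fully shut over them (value of joint guard below 0.004 m and ((horizontal distance between sample_stepped and cradle_washer below 0.03 m and (x of stepped_1 in the frame of chamber_floor between -0.12 and 0.12 m and y of stepped_1 in the frame of chamber_floor between -0.083 and 0.083 m and z of stepped_1 in the frame of chamber_floor between -0.01 and 0.05 m) and (x of stepped_2 in the frame of chamber_floor between -0.12 and 0.12 m and y of stepped_2 in the frame of chamber_floor between -0.083 and 0.083 m and z of stepped_2 in the frame of chamber_floor between -0.01 and 0.05 m) and (x of stepped_3 in the frame of chamber_floor between -0.12 and 0.12 m and y of stepped_3 in the frame of chamber_floor between -0.083 and 0.083 m and z of stepped_3 in the frame of chamber_floor between -0.01 and 0.05 m) and contact force between each of stepped_1, stepped_2, stepped_3 and the fingers below 0.3 N and linear speed of each of stepped_1, stepped_2, stepped_3 below 0.05 m/s) or (horizontal distance between sample_taper and cradle_washer below 0.03 m and (x of taper_1 in the frame of chamber_floor between -0.12 and 0.12 m and y of taper_1 in the frame of chamber_floor between -0.083 and 0.083 m and z of taper_1 in the frame of chamber_floor between -0.01 and 0.05 m) and (x of taper_2 in the frame of chamber_floor between -0.12 and 0.12 m and y of taper_2 in the frame of chamber_floor between -0.083 and 0.083 m and z of taper_2 in the frame of chamber_floor between -0.01 and 0.05 m) and (x of taper_3 in the frame of chamber_floor between -0.12 and 0.12 m and y of taper_3 in the frame of chamber_floor between -0.083 and 0.083 m and z of taper_3 in the frame of chamber_floor between -0.01 and 0.05 m) and contact force between each of taper_1, taper_2, taper_3 and the fingers below 0.3 N and linear speed of each of taper_1, taper_2, taper_3 below 0.05 m/s))), for 0.2 s.
4. the start button is pressed with the guard shut (value of joint guard below 0.004 m and value of joint start above 0.0045 m), for 0.05 s.
At the end, for the whole second after the job is handed in: The guard is shut to within 4 mm of its stop, the start button is up again, every shaft of the kind shown beside the washer lies at rest in the chamber below its rim, and every shaft of the other kind lies at rest inside the front blue bin (value of joint guard below 0.004 m and value of joint start below 0.002 m and ((horizontal distance between sample_stepped and cradle_washer below 0.03 m and (x of stepped_1 in the frame of chamber_floor between -0.12 and 0.12 m and y of stepped_1 in the frame of chamber_floor between -0.083 and 0.083 m and z of stepped_1 in the frame of chamber_floor between -0.01 and 0.05 m) and (x of stepped_2 in the frame of chamber_floor between -0.12 and 0.12 m and y of stepped_2 in the frame of chamber_floor between -0.083 and 0.083 m and z of stepped_2 in the frame of chamber_floor between -0.01 and 0.05 m) and (x of stepped_3 in the frame of chamber_floor between -0.12 and 0.12 m and y of stepped_3 in the frame of chamber_floor between -0.083 and 0.083 m and z of stepped_3 in the frame of chamber_floor between -0.01 and 0.05 m) and (x of taper_1 in the frame of bin between -0.075 and 0.075 m and y of taper_1 in the frame of bin between -0.105 and 0.105 m and z of taper_1 in the frame of bin between -0.01 and 0.085 m) and (x of taper_2 in the frame of bin between -0.075 and 0.075 m and y of taper_2 in the frame of bin between -0.105 and 0.105 m and z of taper_2 in the frame of bin between -0.01 and 0.085 m) and (x of taper_3 in the frame of bin between -0.075 and 0.075 m and y of taper_3 in the frame of bin between -0.105 and 0.105 m and z of taper_3 in the frame of bin between -0.01 and 0.085 m) and contact force between each of stepped_1, stepped_2, stepped_3, taper_1, taper_2, taper_3 and the fingers below 0.3 N and linear speed of each of stepped_1, stepped_2, stepped_3, taper_1, taper_2, taper_3 below 0.05 m/s) or (horizontal distance between sample_taper and cradle_washer below 0.03 m and (x of taper_1 in the frame of chamber_floor between -0.12 and 0.12 m and y of taper_1 in the frame of chamber_floor between -0.083 and 0.083 m and z of taper_1 in the frame of chamber_floor between -0.01 and 0.05 m) and (x of taper_2 in the frame of chamber_floor between -0.12 and 0.12 m and y of taper_2 in the frame of chamber_floor between -0.083 and 0.083 m and z of taper_2 in the frame of chamber_floor between -0.01 and 0.05 m) and (x of taper_3 in the frame of chamber_floor between -0.12 and 0.12 m and y of taper_3 in the frame of chamber_floor between -0.083 and 0.083 m and z of taper_3 in the frame of chamber_floor between -0.01 and 0.05 m) and (x of stepped_1 in the frame of bin between -0.075 and 0.075 m and y of stepped_1 in the frame of bin between -0.105 and 0.105 m and z of stepped_1 in the frame of bin between -0.01 and 0.085 m) and (x of stepped_2 in the frame of bin between -0.075 and 0.075 m and y of stepped_2 in the frame of bin between -0.105 and 0.105 m and z of stepped_2 in the frame of bin between -0.01 and 0.085 m) and (x of stepped_3 in the frame of bin between -0.075 and 0.075 m and y of stepped_3 in the frame of bin between -0.105 and 0.105 m and z of stepped_3 in the frame of bin between -0.01 and 0.085 m) and contact force between each of taper_1, taper_2, taper_3, stepped_1, stepped_2, stepped_3 and the fingers below 0.3 N and linear speed of each of taper_1, taper_2, taper_3, stepped_1, stepped_2, stepped_3 below 0.05 m/s))); the robot touches nothing.
It fails at once if a shaft is let fall from above the rims: it moves faster than 0.9 m/s, out of the fingers, while still more than 75 mm above the table (let go some 12 cm or more up) ((linear speed of stepped_1 above 0.9 m/s and height (world z) of stepped_1 above 0.075 m and contact force between stepped_1 and the fingers below 0.1 N) or (linear speed of stepped_2 above 0.9 m/s and height (world z) of stepped_2 above 0.075 m and contact force between stepped_2 and the fingers below 0.1 N) or (linear speed of stepped_3 above 0.9 m/s and height (world z) of stepped_3 above 0.075 m and contact force between stepped_3 and the fingers below 0.1 N) or (linear speed of taper_1 above 0.9 m/s and height (world z) of taper_1 above 0.075 m and contact force between taper_1 and the fingers below 0.1 N) or (linear speed of taper_2 above 0.9 m/s and height (world z) of taper_2 above 0.075 m and contact force between taper_2 and the fingers below 0.1 N) or (linear speed of taper_3 above 0.9 m/s and height (world z) of taper_3 above 0.075 m and contact force between taper_3 and the fingers below 0.1 N)).
It fails at once if the guard is slammed shut: faster than 0.35 m/s in its last 15 mm (value of joint guard below 0.015 m and velocity of joint guard below -0.35 m/s).
It fails at once if the flange, which is not part of the job, is pushed more than 60 mm away (distance of flange from where it was at the start of the episode above 0.06 m).
Of stepped_1, stepped_2, stepped_3, taper_1, taper_2, taper_3 only 4 to 6 are there at a start; the rules pass over those that are not, and their reading is None.
At some moment in a run one of stepped_1, stepped_2, stepped_3, taper_1, taper_2, taper_3 may be knocked a few centimetres aside while the robot is not near it.
It also fails if it takes over 210 s, if anything falls off the work surface, if the arm or the gripper's body presses on something with over 40 N, if the wrist force passes 120 N, or if a joint passes its speed limit or range.

### The arm

A 6-joint arm with a two-finger parallel gripper is mounted at the origin on a cart in front of the work surface, level with it; the furniture and walls round the work are solid. World frame = base frame: x ahead of the robot, y to its left, z up, the work surface at z = 0. Lengths are in m, angles in rad, forces in N, time in s.
With the tool pointing down it reaches from about 0.35 to 0.975 m from the base axis. Payload 4.9 kg.
Tool frame: the origin (TCP) lies midway between the tips of the shut fingers; the grasp point (between the pads) lies 19 mm behind it; z points along the fingers, y is the line along which they close (so a half turn about z gives the same grasp; the last joint's range is limited). The gripper opens to 85 mm and grips with 20 to 120 N. Pads are 22 mm wide; open, the fingers measure 114 mm over their backs; the gripper's body (76 mm by 85 mm) begins 54 mm behind the grasp point. The pads swing forward as they close: fully open they stand 13 mm farther back than shut.
Start: joints at [1.1, 0.053, 1.613, -0, 1.476, -0.119], TCP at [0.215, 0.587, 0.231] pointing down, gripper open.
Joint ranges: [-3.01, 3.01], [-1.01, 2.22], [0.06, 2.58], [-1.02, 4.17], [0.09, 2.62], [-3.14, 3.14]. Speed limits (rad/s): [2.57, 2.57, 3.14, 3.14, 3.14, 3.14].

### API

Orientations are given as a unit quaternion [w, x, y, z].
In Python, from bench import r gives the robot as it stands.
- The arm moves only by the tool carry_out, never from a script. Its argument "targets" is a list of rows, each a list of 7 numbers: the finger opening in m, from 0 to 0.0854, then the shift along the tool's x, y, z in m, then the turn, a rotation vector about the tool's x, y, z in rad. A call has exactly 5 rows; each row shifts and turns the commanded pose from where the row before left it, along the tool's axes as they then stand; what a row does not reach is not made up. A row lasts 1/8 s, in which the tool goes at most 62.5 mm and 10.7 degrees, less where a joint would pass 70% of its speed; a pose out of reach is approached as far as the arm can. A call with a gripper value outside its range is refused whole. The fingers move at their own pace and stop on an object; the grip force is fixed at half the most. Time passes only in rows, so rows that do not move let the fingers close, or fill a call up. It gives the time, the measured TCP pose, the force, the opening and the grip force at its end, in the units of the state.
- r.get_obs(): the state, without advancing time (a new reading comes with each control period).
- r.get_image(name): name is "scene" or "side" or "wrist"; returns (picture, depth): 480x640x3 uint8, red, green, blue; 480x640 float32, m along the optical axis (not along the pixel's ray), 0 where there is no reading.
- r.camera_params(name): a dict with "mtx" (3x3 intrinsics, pixels), "R" (3x3) and "t" (3): a world point X has camera coordinates R X + t; the wrist camera has in their place "mount" (4x4, takes a point from camera to tool coordinates, whose origin is the TCP and whose axes are the flange's). Camera axes: x right, y down, z forward; pixel columns grow to the right and rows downward; lengths in m; the calibration is good to about 2 mm. A picture is of the moment at which its call begins: read the wrist's pose just before it. camera_params takes no time and is no camera call.
- r.hand_in(): hands the job in; it is judged then, once.
The state is a dict: "time_s": time; "joint_positions": joint angles; "joint_velocities": joint speeds; "effort": joint torques, N m; "tool_pos": TCP position; "tool_rot": TCP orientation; "force": force on the tool from outside, world axes, zero at the start; "torque": the same for the moment, N m; "gripper_width": finger opening in m; "finger_force": force on a finger pad.
Only numpy, scipy, OpenCV 4.12 (cv2) and the standard library are available. Lean on these libraries where they do the work, as an engineer would, in place of code of your own. Each camera call takes 0.05 s, during which the arm holds its last target. There are 200 camera calls.

## Working session

There is one attempt and no reset: what is moved stays moved. The work goes in short steps, Python scripts to look and compute and a tool call to move; the robot and the scene stay as the last step left them, time stands still between calls to the robot, and variables do not carry over. Pictures are saved under pics/ and viewed, at most 14 in all, crops included, and the job is handed in when it is done.

Besides the shell and the picture viewer there is one more tool, called after ">>>" as a command line: name --pt "numbers of a row" for each row, then --argument value for the rest. carry_out: Moves the arm, as the interface text tells. Its arguments: {"type":"object","properties":{"targets":{"type":"array","items":{"type":"array","items":{"type":"number"}}}},"required":["targets"]}

```bash
ls; mkdir -p pics
python3 - <<'E'
from bench import r
import cv2,numpy as np
print(r.get_obs())
for n in("scene","side"):
    p,d=r.get_image(n); cv2.imwrite(f"pics/{n}0.png",p[:,:,::-1]); np.savez(f"{n}0.npz",p=p,d=d)
    c=r.camera_params(n); print(n,c, "campos",-c["R"].T@c["t"])
print(r.camera_params("wrist"))
E
```

```text
pics
{'time_s': 0.0, 'joint_positions': array([ 1.10002297e+00,  5.33536590e-02,  1.61430847e+00,  1.10038725e-05,
        1.47600652e+00, -1.19036744e-01]), 'joint_velocities': array([-0.00045241, -0.00015239, -0.00064251, -0.00130752,  0.00111637,
        0.00070187]), 'effort': array([ 4.06597937e-04, -3.93671250e+01, -3.70182967e+01, -1.88840193e-05,
        7.09085914e-03, -1.53644470e-05]), 'tool_pos': array([0.21506055, 0.58616208, 0.23005637]), 'tool_rot': array([-3.06932917e-04,  1.74963541e-01,  9.84574366e-01, -9.91594154e-04]), 'force': array([ 0.61368146, -0.54476048,  0.35751566]), 'torque': array([-0.05918689, -0.01526662,  0.00915699]), 'finger_force': 0.0, 'gripper_width': 0.0850180800119374}
scene {'mtx': array([[558.76548731,   0.        , 316.88862375],
       [  0.        , 558.76548731, 241.53198331],
       [  0.        ,   0.        ,   1.        ]]), 'R': array([[ 0.4868566 , -0.87336215,  0.0144638 ],
       [-0.54073202, -0.31435337, -0.7802505 ],
       [ 0.685988  ,  0.37204907, -0.62529989]]), 't': array([-0.26315671,  0.36110201,  1.21407261])} campos [
[... 261 characters left out ...]
    [-0.13319618,  0.42676046, -0.89450226],
       [ 0.24906543, -0.85916649, -0.44698921]]), 't': array([0.53283995, 0.16182381, 1.33516668])} campos [0.20015512 1.22850548 0.73721612]
{'mtx': array([[412.86173158,   0.        , 322.15649186],
       [  0.        , 412.86173158, 242.03513036],
       [  0.        ,   0.        ,   1.        ]]), 'mount': array([[-1.17222456e-03, -9.56629243e-01, -2.91305884e-01,
         7.37389988e-02],
       [ 9.99999274e-01, -1.04019912e-03, -6.08085266e-04,
         5.07129356e-04],
       [ 2.78696024e-04, -2.91306385e-01,  9.56629768e-01,
        -1.43362348e-01],
       [ 0.00000000e+00,  0.00000000e+00,  0.00000000e+00,
         1.00000000e+00]])}
```

View pics/scene0.png

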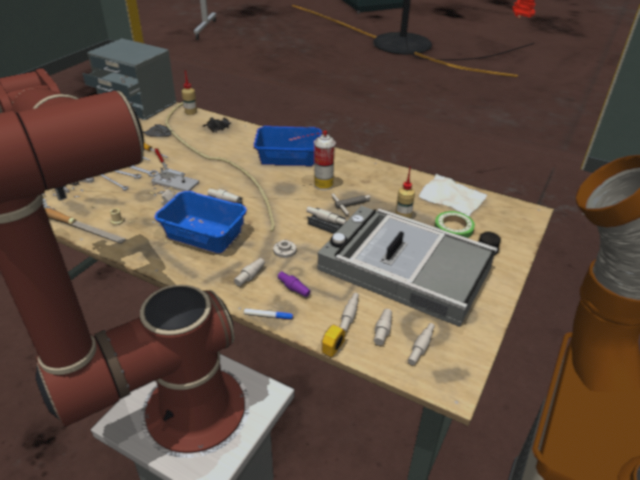

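View pics/side0.png

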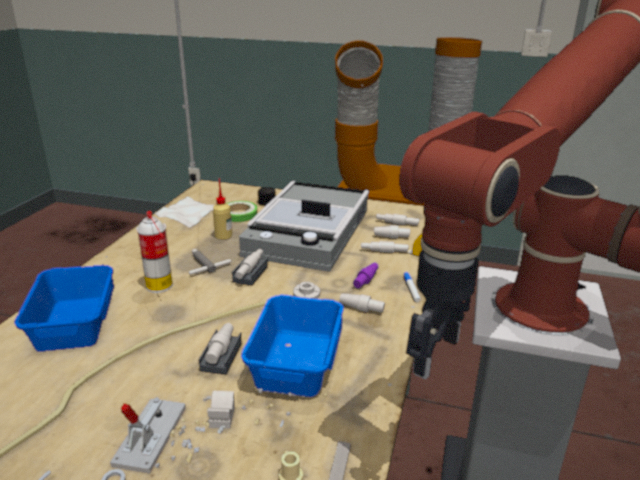

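The scene view shows four loose shafts, at about (250,271), (349,312), (384,325) and (423,343). The purple look-alike is at (293,284), the samples are at (325,218) and (222,196), and the flange is at (285,248). I'll enlarge these to tell the two kinds apart.

```bash
cat > h.py <<'E'
import numpy as np, cv2
from bench import r
from scipy.spatial.transform import Rotation as Ro
def cam(n,obs=None):
    c=r.camera_params(n)
    if n!="wrist": return c["mtx"],c["R"],c["t"]
    q=obs["tool_rot"]; Rt=Ro.from_quat([q[1],q[2],q[3],q[0]]).as_matrix()
    M=c["mount"]; Rc=Rt@M[:3,:3]; p=Rt@M[:3,3]+obs["tool_pos"]
    return c["mtx"],Rc.T,-Rc.T@p
def ray(C,u,v,z):
    K,R,t=C; o=-R.T@t; d=R.T@np.linalg.solve(K,[u,v,1.]); s=(z-o[2])/d[2]; return o+s*d
def cloud(C,d):
    K,R,t=C; v,u=np.mgrid[:480,:640]
    P=np.stack([(u-K[0,2])/K[0,0]*d,(v-K[1,2])/K[1,1]*d,d],-1)
    return (P-t)@R
def rect(pts):
    (c,s,a)=cv2.minAreaRect(pts.astype(np.float32)); return c,s,a
E
python3 - <<'E'
import numpy as np,cv2
a=np.load("scene0.npz")["p"][:,:,::-1]; b=np.load("side0.npz")["p"][:,:,::-1]
f=lambda i,x0,x1,y0,y1:cv2.resize(i[y0:y1,x0:x1],(400,300),interpolation=cv2.INTER_CUBIC)
cv2.imwrite("pics/crop1.png",np.vstack([np.hstack([f(a,200,360,170,290),f(a,320,480,275,395)]),np.hstack([f(b,190,350,240,360),f(b,330,450,205,295)])]))
E
```

```text
(no output)
```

View pics/crop1.png

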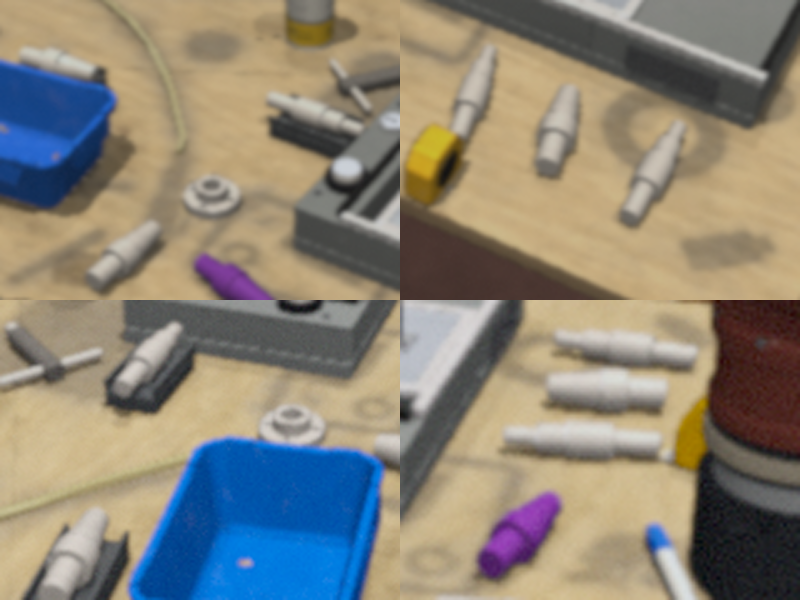

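The washer sample is slender with steps at both ends, so it is the stepped kind. The bin sample is shorter and thicker with a cone, so it is the taper kind. Of the loose shafts, (349,312) and (423,343) are stepped and (384,325) and (250,271) are taper. Next I'll measure positions.

Run:
```python
from h import *
import numpy as np
for n in("scene","side"):
    z=np.load(n+"0.npz"); p,d=z["p"],z["d"]; C=cam(n); P=cloud(C,d)
    X,Y,Z=P[...,0],P[...,1],P[...,2]
    hsv=cv2.cvtColor(p,cv2.COLOR_RGB2HSV)
    ok=(d>0)&(X>.2)&(X<1.1)&(Y>-.55)&(Y<.6)
    m=(ok&(Z>.008)&(Z<.08)&(hsv[...,1]<60)&(hsv[...,2]>110)).astype(np.uint8)
    k,l,s,c=cv2.connectedComponentsWithStats(m)
    print(n)
    for i in range(1,k):
        if s[i,4]<60: continue
        q=P[l==i]; R=rect(q[:,:2])
        print("white",c[i].round(),s[i,4],"ctr",np.round(R[0],3),"size",np.round(R[1],3),"a",round(R[2],1),"zmax",q[:,2].max().round(3))
    b=(ok&(hsv[...,0]>100)&(hsv[...,0]<125)&(hsv[...,1]>150)&(Z>.07)&(Z<.10)).astype(np.uint8)
    k,l,s,c=cv2.connectedComponentsWithStats(cv2.dilate(b,np.ones((5,5))))
    for i in range(1,k):
        q=P[(l==i)&(b>0)]
        if len(q)<60: continue
        R=rect(q[:,:2]);print("blue",c[i].round(),np.round(R[0],3),np.round(R[1],3),round(R[2],1))
    # washer: height .06-.09 region
    w=(ok&(Z>.055)&(Z<.082)&(Y<.1)&(hsv[...,1]<80)).astype(np.uint8)
    k,l,s,c=cv2.connectedComponentsWithStats(w); i=1+np.argmax(s[1:,4]); q=P[l==i]; R=rect(q[:,:2]); print("washer",c[i].round(),np.round(R[0],3),np.round(R[1],3),round(R[2],1))
    f=(ok&(Z>.09)&(Z<.13)&(Y<.05)&(X>.35)&(X<.85)&(hsv[...,2]<90)).astype(np.uint8)
    k,l,s,c=cv2.connectedComponentsWithStats(f); i=1+np.argmax(s[1:,4]); q=P[l==i]; R=rect(q[:,:2]); print("fin",c[i].round(),s[i,4],np.round(R[0],3),np.round(R[1],3),round(R[2],1),q[:,2].max())
```

```text
scene
white [322. 173.] 125 ctr [0.896 0.183] size [0.029 0.056] a 16.6 zmax 0.08
white [187. 184.] 129 ctr [0.676 0.576] size [0.074 0.052] a 2.8 zmax 0.02
white [450. 196.] 1084 ctr [ 1.051 -0.219] size [0.18  0.124] a 80.2 zmax 0.039
white [167. 196.] 113 ctr [0.573 0.566] size [0.038 0.051] a 85.5 zmax 0.044
white [222. 194.] 236 ctr [0.641 0.402] size [0.036 0.11 ] a 0.6 zmax 0.062
white [349. 198.] 102 ctr [0.866 0.058] size [0.062 0.123] a 23.4 zmax 0.028
white [343. 218.] 699 ctr [0.726 0.001] size [0.233 0.163] a 57.0 zmax 0.08
white [405. 210.] 74 ctr [ 0.871 -0.131] size [0.022 0.048] a 36.3 zmax 0.054
white [419. 257.] 7565 ctr [ 0.696 -0.22 ] size [0.421 0.359] a 88.3 zmax 0.08
white [455. 222.] 240 ctr [ 0.91  -0.278] size [0.104 0.095] a 17.3 zmax 0.031
white [284. 248.] 256 ctr [0.547 0.112] size [0.061 0.065] a 41.7 zmax 0.031
white [249. 270.] 306 ctr [0.408 0.137] size [0.035 0.108] a 78.5 zmax 0.039
white [349. 311.] 342 ctr [ 0.413 -0.166] size [0.134 0.028] a 10.9 zmax 0.032
white [259. 312.] 149 ctr [0.298 0.033] size [0.019 0.083] a 22.5 zmax 0.018
white [383.
[... 1062 characters left out ...]
 32.1 zmax 0.08
white [413. 289.] 108 ctr [0.303 0.034] size [0.014 0.09 ] a 21.3 zmax 0.016
white [306. 290.] 292 ctr [0.553 0.123] size [0.064 0.055] a 18.0 zmax 0.027
white [362. 302.] 502 ctr [0.409 0.146] size [0.105 0.038] a 6.4 zmax 0.039
white [219. 343.] 621 ctr [0.653 0.406] size [0.047 0.109] a 9.4 zmax 0.061
white [221. 407.] 732 ctr [0.574 0.558] size [0.038 0.056] a 14.6 zmax 0.042
white [167. 408.] 437 ctr [0.68  0.579] size [0.069 0.046] a 3.8 zmax 0.05
blue [ 66. 303.] [1.018 0.391] [0.167 0.244] 27.0
blue [293. 337.] [0.496 0.371] [0.167 0.242] 6.0
washer [306. 216.] [ 0.654 -0.217] [0.431 0.269] 88.0
fin [316. 206.] 241 [ 0.623 -0.184] [0.017 0.086] 85.2 0.1172963889969511
```

```bash
cat > go.py <<'E'
import sys; from h import *
def go(x,y,z,ydeg):
    o=r.get_obs(); q=o["tool_rot"]; R=Ro.from_quat([q[1],q[2],q[3],q[0]]).as_matrix()
    s=R.T@(np.array([x,y,z])-o["tool_pos"]); a=np.degrees(np.arctan2(R[1,1],R[0,1])); t=(ydeg-a+90)%180-90
    print("t",round(o["time_s"],2),"pos",o["tool_pos"].round(4),"tilt",R[:,2].round(3),"yaw_y",a.round(1),"j",o["joint_positions"].round(2),"w",round(o["gripper_width"],4),"F",o["force"].round(1),o["finger_force"])
    print("shift",s.round(4),"turn z",np.radians(-t).round(3))
if __name__=="__main__": go(*map(float,sys.argv[1:]))
E
python3 go.py 0.62 -0.19 0.15 88.5
```

```text
t 0.1 pos [0.2151 0.5862 0.2302] tilt [-0.001 -0.002 -1.   ] yaw_y 69.8 j [ 1.1   0.05  1.61 -0.    1.48 -0.12] w 0.0854 F [ 0.1 -0.2 -0.4] 0.0
shift [-0.6476 -0.589   0.0812] turn z -0.326
```

>>> carry_out --pt "0.06 -0.0432 -0.0393 0 0 0 0" --pt "0.06 -0.0432 -0.0393 0 0 0 0" --pt "0.06 -0.0432 -0.0393 0 0 0 0" --pt "0.06 -0.0432 -0.0393 0 0 0 0" --pt "0.06 -0.0432 -0.0393 0 0 0 0"

```text
time_s: 0.72
tool_pos: [0.3507, 0.326, 0.2309]
tool_rot: [-0.0, 0.175, 0.985, -0.0]
force: [1.0, 0.4, 0.8]
gripper_width: 0.06
finger_force: 0.0
```

>>> carry_out --pt "0.06 -0.0432 -0.0393 0 0 0 0" --pt "0.06 -0.0432 -0.0393 0 0 0 0" --pt "0.06 -0.0432 -0.0393 0 0 0 0" --pt "0.06 -0.0432 -0.0393 0 0 0 0" --pt "0.06 -0.0432 -0.0393 0 0 0 0"

```text
time_s: 1.35
tool_pos: [0.4858, 0.0671, 0.231]
tool_rot: [-0.0, 0.175, 0.985, 0.0]
force: [1.5, 0.7, 0.1]
gripper_width: 0.06
finger_force: 0.0
```

>>> carry_out --pt "0.06 -0.0432 -0.0393 0 0 0 0" --pt "0.06 -0.0432 -0.0393 0 0 0 0" --pt "0.06 -0.0432 -0.0393 0 0 0 0" --pt "0.06 -0.0432 -0.0393 0 0 0 0" --pt "0.06 -0.0432 -0.0393 0 0 0 0"

```text
time_s: 1.98
tool_pos: [0.621, -0.1917, 0.2306]
tool_rot: [-0.0, 0.175, 0.985, 0.0]
force: [0.6, 0.9, 0.2]
gripper_width: 0.0601
finger_force: 0.0
```

>>> carry_out --pt "0.06 0 0 0.02 0 0 -0.11" --pt "0.06 0 0 0.02 0 0 -0.11" --pt "0.06 0 0 0.02 0 0 -0.106" --pt "0.06 0 0 0 0 0 0" --pt "0.06 0 0 0 0 0 0"

```text
time_s: 2.6
tool_pos: [0.6208, -0.19, 0.1719]
tool_rot: [0.0, 0.014, 1.0, -0.0]
force: [-0.5, 0.2, 0.8]
gripper_width: 0.0604
finger_force: 0.0
```

```bash
python3 go.py 0.62 -0.19 0.085 88.5
python3 - <<'E'
from h import *
o=r.get_obs(); p,d=r.get_image("wrist"); cv2.imwrite("pics/w1.png",p[:,:,::-1]); C=cam("wrist",o); P=cloud(C,d)
m=(d>0)&(P[...,2]>.09)&(P[...,2]<.125)&(abs(P[...,1]+.19)<.05)&(abs(P[...,0]-.62)<.08)
q=P[m]; print(len(q),rect(q[:,:2]))
E
```

```text
t 2.6 pos [ 0.6208 -0.19    0.1719] tilt [ 0.001 -0.    -1.   ] yaw_y 88.4 j [-0.41  0.15  1.61  0.    1.38 -1.96] w 0.0604 F [-0.5  0.2  0.8] 0.0
shift [0.0008 0.     0.0869] turn z -0.001
4459 ((0.6251872777938843, -0.19244049489498138), (0.014025409705936909, 0.08950747549533844), 88.29051208496094)
```

View pics/w1.png

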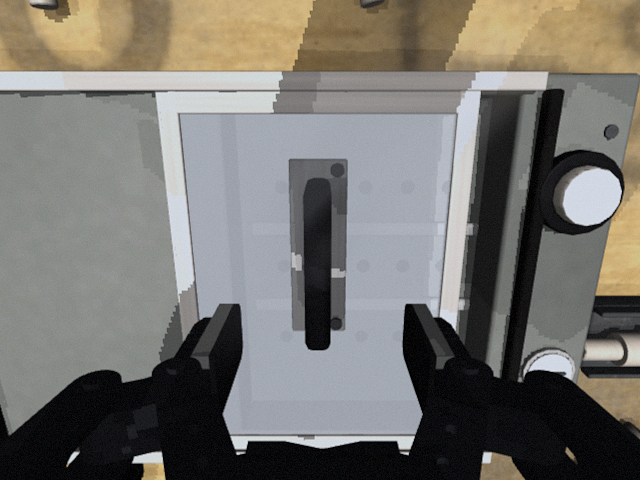

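The fin sits at (317,265) and is well centred between the fingers, with the guard slightly open. Two white discs show on the console, at (588,195) and (550,370). I'll settle which is the button later.

>>> carry_out --pt "0.06 0 -0.0024 0.04 0 0 0" --pt "0.06 0 0 0.03 0 0 0" --pt "0.06 0 0 0.014 0 0 0" --pt "0.0 0 0 0 0 0 0" --pt "0.0 0 0 0 0 0 0"

```text
time_s: 3.28
tool_pos: [0.6217, -0.1928, 0.0894]
tool_rot: [0.001, 0.013, 1.0, -0.001]
force: [-0.3, 0.1, 1.1]
gripper_width: 0.024
finger_force: 0.0
```

>>> carry_out --pt "0.0 0 0 0 0 0 0" --pt "0.0 0 0 0 0 0 0" --pt "0.0 0 -0.008 0 0 0 0" --pt "0.0 0 -0.016 0 0 0 0" --pt "0.0 0 -0.016 0 0 0 0"

```text
time_s: 3.9
tool_pos: [0.6207, -0.2321, 0.0897]
tool_rot: [0.001, 0.013, 1.0, 0.0]
force: [-0.6, 4.1, 7.2]
gripper_width: 0.013
finger_force: 61.6
```

>>> carry_out --pt "0.0 0 -0.018 0 0 0 0" --pt "0.0 0 -0.018 0 0 0 0" --pt "0.0 0 -0.018 0 0 0 0" --pt "0.0 0 -0.018 0 0 0 0" --pt "0.0 0 -0.015 0 0 0 0"

```text
time_s: 4.53
tool_pos: [0.6183, -0.3196, 0.0897]
tool_rot: [0.001, 0.013, 1.0, 0.0]
force: [-0.6, 4.6, 7.2]
gripper_width: 0.0128
finger_force: 61.6
```

>>> carry_out --pt "0.0 0 -0.004 0 0 0 0" --pt "0.0 0 -0.004 0 0 0 0" --pt "0.0 0 -0.003 0 0 0 0" --pt "0.0 0 -0.003 0 0 0 0" --pt "0.0 0 0 0 0 0 0"

```text
time_s: 5.15
tool_pos: [0.6179, -0.3338, 0.0897]
tool_rot: [0.001, 0.013, 1.0, -0.001]
force: [-0.6, 1.0, 6.1]
gripper_width: 0.0133
finger_force: 61.5
```

>>> carry_out --pt "0.0 0 -0.004 0 0 0 0" --pt "0.0 0 -0.004 0 0 0 0" --pt "0.0 0 -0.004 0 0 0 0" --pt "0.0 0 -0.003 0 0 0 0" --pt "0.0 0 0 0 0 0 0"

```text
time_s: 5.78
tool_pos: [0.6178, -0.3342, 0.0896]
tool_rot: [-0.002, 0.011, 1.0, 0.013]
force: [-7.8, 44.6, 22.6]
gripper_width: 0.0129
finger_force: 69.1
```

The guard is fully open at its stop. I'll back off, release and rise.

>>> carry_out --pt "0.0 0 0.008 0 0 0 0" --pt "0.0 0 0.006 0 0 0 0" --pt "0.05 0 0 0 0 0 0" --pt "0.05 0 0 0 0 0 0" --pt "0.05 0 0 -0.02 0 0 0"

```text
time_s: 6.4
tool_pos: [0.6152, -0.3337, 0.1051]
tool_rot: [-0.002, 0.013, 1.0, 0.001]
force: [-0.4, -0.6, -0.6]
gripper_width: 0.0498
finger_force: 0.0
```

>>> carry_out --pt "0.05 0 0.04 -0.05 0 0 0" --pt "0.05 0 0.05 -0.03 0 0 0" --pt "0.05 0 0.05 -0.03 0 0 0" --pt "0.05 0 0.04 0 0 0 0" --pt "0.05 0 0 0 0 0 0"

```text
time_s: 7.02
tool_pos: [0.6221, -0.1534, 0.2185]
tool_rot: [0.001, 0.011, 1.0, -0.0]
force: [0.8, -0.7, 0.1]
gripper_width: 0.0496
finger_force: 0.0
```

```bash
python3 go.py 0.41 -0.16 0.2 90
python3 - <<'E'
from h import *
o=r.get_obs(); p,d=r.get_image("wrist"); cv2.imwrite("pics/w2.png",p[:,:,::-1]); np.savez("w2.npz",p=p,d=d,pos=o["tool_pos"],rot=o["tool_rot"]); C=cam("wrist",o); P=cloud(C,d)
a=np.radians(88.3); ey=np.array([np.cos(a),np.sin(a)]); ex=np.array([ey[1],-ey[0]])
L=P[...,:2]-np.array([.652,-.217]); wx=L@ex; wy=L@ey; z=P[...,2]
fl=(d>0)&(z>.008)&(z<.04)&(abs(wx)<.125)&(abs(wy)<.2)
q=np.c_[wx[fl],wy[fl]]; print("floor",len(q),np.percentile(q,[0.5,2,98,99.5],axis=0).round(3))
rib=(d>0)&(z>.0235)&(z<.03)&(abs(wx)<.06)&(wy>-.03)&(wy<.11); print("rib hist",np.histogram(wx[rib],bins=np.arange(-.06,.061,.005)))
tr=(d>0)&(z>.06)&(z<.085)&(abs(wx)<.16)&(abs(wy)<.25)&(wy>-.05)
print("top",np.percentile(np.c_[wx[tr],wy[tr]],[0.5,99.5],axis=0).round(3))
E
```

```text
t 7.03 pos [ 0.6221 -0.1534  0.2185] tilt [ 0.003 -0.001 -1.   ] yaw_y 88.7 j [-0.36  0.1   1.59  0.    1.45 -1.91] w 0.0496 F [ 0.8 -0.7  0.1] 0.0
shift [ 0.2119 -0.0114  0.0179] turn z -0.023
floor 54696 [[-0.117 -0.033]
 [-0.114 -0.033]
 [ 0.123  0.139]
 [ 0.124  0.14 ]]
rib hist (array([  2,   0,   0,   0,   1, 519, 949, 484,   0,   0,   0,   1,   0,
         0,   0,   0,   0, 527, 820, 350,   0,   0,   0,   0]), array([-6.00000000e-02, -5.50000000e-02, -5.00000000e-02, -4.50000000e-02,
       -4.00000000e-02, -3.50000000e-02, -3.00000000e-02, -2.50000000e-02,
       -2.00000000e-02, -1.50000000e-02, -1.00000000e-02, -5.00000000e-03,
       -2.77555756e-17,  5.00000000e-03,  1.00000000e-02,  1.50000000e-02,
        2.00000000e-02,  2.50000000e-02,  3.00000000e-02,  3.50000000e-02,
        4.00000000e-02,  4.50000000e-02,  5.00000000e-02,  5.50000000e-02,
        6.00000000e-02]))
top [[-0.129 -0.049]
 [ 0.133  0.206]]
```

View pics/w2.png

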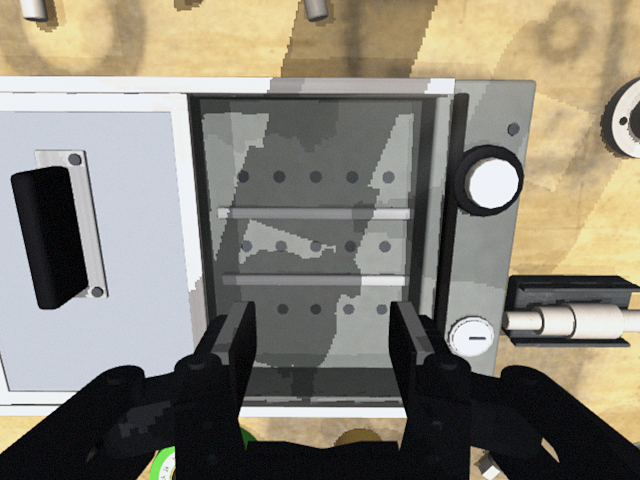

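The chamber is clear and open. The white dome with a black collar at (495,183) fits the start button. The slotted disc at (470,337) is a lock-like decoy. Next I'll look over the three shafts on the right.

>>> carry_out --pt "0.06 0.04 -0.02 -0.01 0 0 0" --pt "0.06 0.045 -0.02 -0.01 0 0 0" --pt "0.06 0.045 -0.02 0 0 0 0" --pt "0.06 0.045 -0.02 0 0 0 0" --pt "0.06 0.035 -0.02 0 0 0 0"

```text
time_s: 7.7
tool_pos: [0.4068, -0.2516, 0.2364]
tool_rot: [-0.0, 0.014, 1.0, -0.0]
force: [-0.1, -0.2, 0.2]
gripper_width: 0.0602
finger_force: 0.0
```

>>> carry_out --pt "0.06 0 0 0 0 0 0" --pt "0.06 0 0 0 0 0 0" --pt "0.06 0 0 0 0 0 0" --pt "0.06 0 0 0 0 0 0" --pt "0.06 0 0 0 0 0 0"

```text
time_s: 8.32
tool_pos: [0.4093, -0.2496, 0.236]
tool_rot: [-0.0, 0.012, 1.0, 0.0]
force: [-0.6, 0.9, -0.3]
gripper_width: 0.06
finger_force: 0.0
```

```bash
cat > look.py <<'E'
from h import *
import sys
o=r.get_obs(); p,d=r.get_image("wrist"); C=cam("wrist",o); P=cloud(C,d)
cv2.imwrite("pics/%s.png"%sys.argv[1],p[:,:,::-1])
z=P[...,2]; hsv=cv2.cvtColor(p,cv2.COLOR_RGB2HSV)
m=((d>0)&(z>.006)&(z<.05)&(P[...,0]<.51)&(P[...,0]>.28)&(hsv[...,2]>60)&(hsv[...,1]<90)).astype(np.uint8)
k,l,s,c=cv2.connectedComponentsWithStats(m)
for i in range(1,k):
    if s[i,4]<400: continue
    q=P[l==i]; R=rect(q[:,:2]); b=cv2.boxPoints(R); e=[b[1]-b[0],b[2]-b[1]]; e=max(e,key=np.linalg.norm)
    a=(np.degrees(np.arctan2(e[1],e[0]))+90)%180-90
    u=(q[:,:2]-R[0])@(e/np.linalg.norm(e))
    # top ridge height along axis
    print("px",c[i].round(),"ctr",np.round(R[0],4),"size",np.round(R[1],3),"axis",a.round(1),"ztop by u",[(round(float(t),3),q[abs(u-t)<.006,2].max().round(3) if (abs(u-t)<.006).any() else 0) for t in np.arange(-.06,.061,.02)])
E
python3 look.py w3; python3 go.py 0.41 -0.16 0.1 102
python3 - <<'E'
from h import *
z=np.load("w2.npz"); o=dict(tool_pos=z["pos"],tool_rot=z["rot"]); p,d=z["p"],z["d"]; P=cloud(cam("wrist",o),d)
m=(p.min(2)>150)
for (u,v) in((495,183),(470,337)):
    mm=np.zeros_like(m); mm[v-45:v+45,u-45:u+45]=1; w=mm&m&(P[...,2]>.055)&(P[...,1]>-.07)&(P[...,2]<.12)
    k,l,s,c=cv2.connectedComponentsWithStats(w.astype(np.uint8)); i=l[v-3,u-3]; q=P[l==i]; print(q.mean(0).round(4),np.round(rect(q[:,:2])[0],4),np.round(rect(q[:,:2])[1],4),q[:,2].max().round(4),np.median(q[:,2]).round(4))
E
```

```text
px [627.  80.] ctr [0.314  0.0068] size [0.015 0.026] axis -68.5 ztop by u [(-0.06, 0), (-0.04, 0), (-0.02, 0), (0.0, np.float64(0.018)), (0.02, 0), (0.04, 0), (0.06, 0)]
px [414. 196.] ctr [ 0.4058 -0.1681] size [0.15  0.031] axis 11.3 ztop by u [(-0.06, np.float64(0.027)), (-0.04, np.float64(0.027)), (-0.02, np.float64(0.033)), (0.0, np.float64(0.033)), (0.02, np.float64(0.034)), (0.04, np.float64(0.03)), (0.06, np.float64(0.026))]
px [193. 199.] ctr [ 0.4085 -0.3634] size [0.03  0.133] axis -0.5 ztop by u [(-0.06, np.float64(0.027)), (-0.04, np.float64(0.027)), (-0.02, np.float64(0.034)), (0.0, np.float64(0.033)), (0.02, np.float64(0.03)), (0.04, np.float64(0.03)), (0.06, np.float64(0.026))]
px [308. 201.] ctr [ 0.4088 -0.2613] size [0.105 0.038] axis 11.2 ztop by u [(-0.06, 0), (-0.04, np.float64(0.033)), (-0.02, np.float64(0.04)), (0.0, np.float64(0.04)), (0.02, np.float64(0.036)), (0.04, np.float64(0.034)), (0.06, 0)]
t 8.38 pos [ 0.4092 -0.2496  0.236 ] tilt [-0.  0. -1.] yaw_y 88.6 j [-0.7  -0.31  1.94 -0.    1.52 -2.25] w 0.0604 F [ 0.3  0.4 -0.7] 0.0
shift [0.0014 0.0896 0.136 ] turn z -0.234
[ 0.5942 -0.0387  0.0877] [ 0.5947 -0.0381] [0.0329 0.0323] 0.0901 0.0877
[ 0.7125 -0.0338  0.0675] [ 0.7197 -0.0354] [0.0435 0.0756] 0.0726 0.0663
```

>>> carry_out --pt "0.06 -0.001 0.0416 0 0 0 0" --pt "0.06 -0.0018 0.0416 0 0 0 0" --pt "0.06 0 0 0.05 0 0 -0.11" --pt "0.06 0 0 0.05 0 0 -0.11" --pt "0.06 0 0 0 0 0 0"

```text
time_s: 9.0
tool_pos: [0.4111, -0.1648, 0.1319]
tool_rot: [-0.004, -0.097, 0.995, 0.003]
force: [-0.3, 0.2, 0.2]
gripper_width: 0.0604
finger_force: 0.0
```

```bash
python3 look.py w4 ; python3 go.py 0.414 -0.1665 0.003 101.3
```

```text
px [ 13. 165.] ctr [ 0.4084 -0.3565] size [0.134 0.019] axis 0.8 ztop by u [(-0.06, np.float64(0.026)), (-0.04, np.float64(0.026)), (-0.02, np.float64(0.032)), (0.0, np.float64(0.032)), (0.02, np.float64(0.029)), (0.04, np.float64(0.03)), (0.06, np.float64(0.026))]
px [318. 224.] ctr [ 0.4066 -0.1678] size [0.148 0.031] axis 10.6 ztop by u [(-0.06, np.float64(0.026)), (-0.04, np.float64(0.027)), (-0.02, np.float64(0.033)), (0.0, np.float64(0.033)), (0.02, np.float64(0.033)), (0.04, np.float64(0.031)), (0.06, np.float64(0.026))]
px [170. 201.] ctr [ 0.4085 -0.2606] size [0.106 0.038] axis 13.2 ztop by u [(-0.06, 0), (-0.04, np.float64(0.033)), (-0.02, np.float64(0.04)), (0.0, np.float64(0.04)), (0.02, np.float64(0.037)), (0.04, np.float64(0.034)), (0.06, 0)]
px [623. 135.] ctr [0.3141 0.006 ] size [0.015 0.025] axis -69.4 ztop by u [(-0.06, 0), (-0.04, 0), (-0.02, 0), (0.0, np.float64(0.018)), (0.02, 0), (0.04, 0), (0.06, 0)]
t 9.05 pos [ 0.413  -0.1661  0.1351] tilt [-0.003  0.002 -1.   ] yaw_y 101.0 j [-0.55 -0.32  2.11 -0.    1.35 -2.31] w 0.0599 F [-0.2 -0.1  0.2] 0.0
shift [-0.0013 -0.0009  0.1321] turn z -0.005
```

View pics/w4.png

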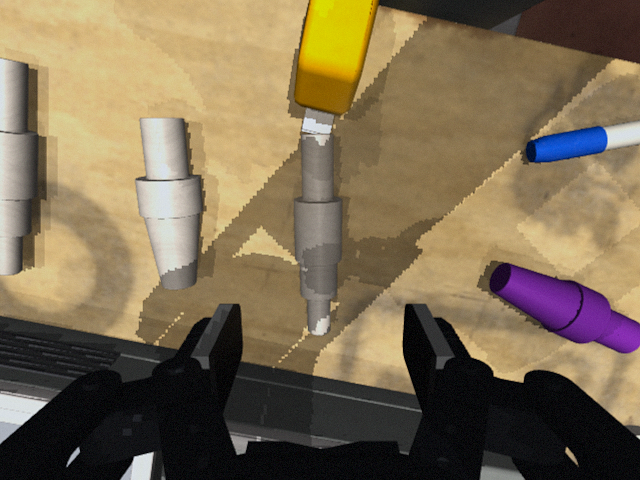

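The picture confirms the kinds: stepped at (318,235) under the gripper, taper at (170,205), stepped at the left edge, and the purple look-alike at right. The tape measure only touches the shaft's end. Descending.

>>> carry_out --pt "0.06 0 0 0.05 0 0 0" --pt "0.06 0 0 0.05 0 0 0" --pt "0.06 0 0 0.031 0 0 0" --pt "0.06 0 0 0 0 0 0" --pt "0.01 0 0 0 0 0 0"

```text
time_s: 9.68
tool_pos: [0.4162, -0.1683, 0.0081]
tool_rot: [0.002, -0.097, 0.995, -0.002]
force: [0.0, -0.5, 0.2]
gripper_width: 0.0428
finger_force: 0.0
```

>>> carry_out --pt "0.01 0 0 0 0 0 0" --pt "0.01 0 0 0 0 0 0" --pt "0.01 0 0 -0.02 0 0 0" --pt "0.01 0 0 -0.05 0 0 0" --pt "0.01 0 0 -0.06 0 0 0"

```text
time_s: 10.3
tool_pos: [0.4132, -0.1664, 0.1367]
tool_rot: [-0.0, -0.097, 0.995, 0.0]
force: [1.1, -0.6, -2.9]
gripper_width: 0.0286
finger_force: 60.3
```

>>> carry_out --pt "0.01 0 0 -0.05 0 0 0" --pt "0.01 0 0 0 0 0 0" --pt "0.01 0 0 0 0 0 0.15" --pt "0.01 0 0 0 0 0 0.15" --pt "0.01 0 0 0 0 0 0.15"

```text
time_s: 10.92
tool_pos: [0.4131, -0.1663, 0.1839]
tool_rot: [-0.001, 0.13, 0.992, 0.0]
force: [-0.5, 0.1, -1.8]
gripper_width: 0.0289
finger_force: 60.3
```

```bash
python3 go.py 0.5966 -0.1628 0.1 -1.7
```

```text
t 10.93 pos [ 0.4131 -0.1663  0.1839] tilt [-0.002  0.001 -1.   ] yaw_y 75.0 j [-0.55 -0.37  2.07 -0.    1.45 -1.86] w 0.0289 F [-0.5  0.1 -1.8] 60.28083923243685
shift [-0.1765  0.0507  0.0836] turn z 1.34
```

>>> carry_out --pt "0.01 -0.0441 0.0127 0 0 0 0" --pt "0.01 -0.0441 0.0127 0 0 0 0" --pt "0.01 -0.0441 0.0127 0 0 0 0" --pt "0.01 -0.0442 0.0126 0 0 0 0" --pt "0.01 0 0 0 0 0 0.17"

```text
time_s: 11.55
tool_pos: [0.5988, -0.1618, 0.1826]
tool_rot: [-0.002, 0.213, 0.977, 0.0]
force: [-0.3, -0.6, -1.5]
gripper_width: 0.0287
finger_force: 60.3
```

>>> carry_out --pt "0.01 0 0 0 0 0 0.17" --pt "0.01 0 0 0 0 0 0.17" --pt "0.01 0 0 0 0 0 0.17" --pt "0.01 0 0 0 0 0 0.17" --pt "0.01 0 0 0 0 0 0.17"

```text
time_s: 12.18
tool_pos: [0.5965, -0.1621, 0.1835]
tool_rot: [-0.001, 0.598, 0.802, -0.0]
force: [-0.9, 0.3, -1.0]
gripper_width: 0.0289
finger_force: 60.3
```

>>> carry_out --pt "0.01 0 0 0.02 0 0 0.17" --pt "0.01 0 0 0.02 0 0 0.15" --pt "0.01 0 0 0.02 0 0 0" --pt "0.01 0 0 0 0 0 0" --pt "0.01 0 0 0 0 0 0"

```text
time_s: 12.8
tool_pos: [0.5977, -0.1625, 0.1255]
tool_rot: [0.0, 0.715, 0.699, 0.0]
force: [0.6, -1.3, -2.0]
gripper_width: 0.0287
finger_force: 60.3
```

```bash
python3 go.py 0.5966 -0.1628 0.026 -1.7
python3 - <<'E'
from h import *
o=r.get_obs(); p,d=r.get_image("wrist"); cv2.imwrite("pics/w5.png",p[:,:,::-1])
E
```

```text
t 12.8 pos [ 0.5977 -0.1625  0.1255] tilt [ 0. -0. -1.] yaw_y -1.4 j [-0.39  0.12  1.72 -0.    1.3  -0.36] w 0.0287 F [ 0.6 -1.3 -2. ] 60.29367204057053
shift [-0.0003 -0.0011  0.0995] turn z 0.006
```

View pics/w5.png

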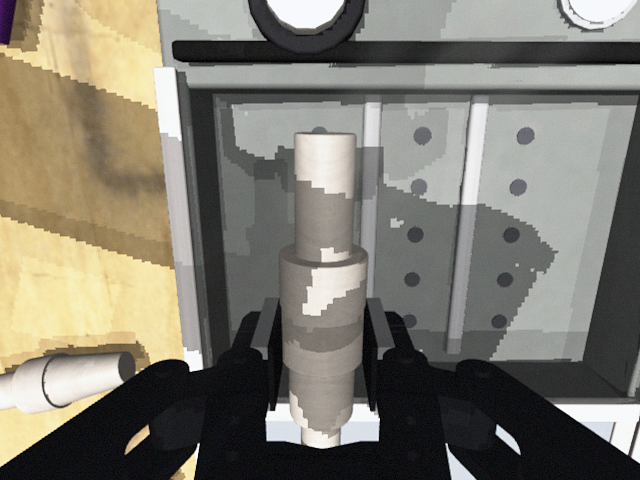

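The shaft is held over the nearest lane, left of the rib at (372,230). Lowering.

>>> carry_out --pt "0.01 0 -0.001 0.03 0 0 0" --pt "0.01 0 0 0.03 0 0 0" --pt "0.01 0 0 0.02 0 0 0" --pt "0.01 0 0 0.01 0 0 0" --pt "0.01 0 0 0.005 0 0 0"

```text
time_s: 13.48
tool_pos: [0.5969, -0.1626, 0.0303]
tool_rot: [0.0, 0.716, 0.698, 0.0]
force: [0.5, 0.5, -2.5]
gripper_width: 0.029
finger_force: 60.3
```

>>> carry_out --pt "0.01 0 0 0.003 0 0 0" --pt "0.01 0 0 0 0 0 0" --pt "0.01 0 0 0 0 0 0" --pt "0.01 0 0 0 0 0 0" --pt "0.01 0 0 0 0 0 0"

```text
time_s: 14.1
tool_pos: [0.5974, -0.1627, 0.0285]
tool_rot: [0.001, 0.716, 0.698, 0.0]
force: [-2.2, 0.6, 5.8]
gripper_width: 0.0288
finger_force: 61.1
```

Touchdown. Releasing and rising.

>>> carry_out --pt "0.05 0 0 0 0 0 0" --pt "0.05 0 0 0 0 0 0" --pt "0.05 0 0 0 0 0 0" --pt "0.05 0 0 -0.04 0 0 0" --pt "0.05 0 0 -0.06 0 0 0"

```text
time_s: 14.72
tool_pos: [0.5944, -0.1616, 0.1251]
tool_rot: [-0.003, 0.716, 0.698, -0.001]
force: [1.6, -0.0, 1.1]
gripper_width: 0.0502
finger_force: 0.0
```

>>> carry_out --pt "0.05 0 0 -0.06 0 0 -0.17" --pt "0.05 0 0 -0.02 0 0 -0.17" --pt "0.05 0 0 0 0 0 -0.17" --pt "0.06 0 0 0 0 0 -0.17" --pt "0.06 0 0 0 0 0 -0.17"

```text
time_s: 15.35
tool_pos: [0.5963, -0.1624, 0.2069]
tool_rot: [-0.0, 0.362, 0.932, -0.0]
force: [0.5, -0.1, -0.6]
gripper_width: 0.0601
finger_force: 0.0
```

>>> carry_out --pt "0.06 0 0 0 0 0 -0.17" --pt "0.06 0 0 0 0 0 -0.17" --pt "0.06 0 0 0 0 0 -0.17" --pt "0.06 0 0 0 0 0 -0.17" --pt "0.06 0 0 0 0 0 -0.05"

```text
time_s: 15.98
tool_pos: [0.5963, -0.1623, 0.2068]
tool_rot: [-0.0, 0.007, 1.0, 0.0]
force: [-0.5, 0.3, -0.0]
gripper_width: 0.0596
finger_force: 0.0
```

```bash
python3 go.py 0.4085 -0.3634 0.13 90;python3 - <<'E'
from h import *
p,d=r.get_image("scene"); cv2.imwrite("pics/s2.png",p[:,:,::-1])
P=cloud(cam("scene"),d); hsv=cv2.cvtColor(p,cv2.COLOR_RGB2HSV)
m=((d>0)&(P[...,2]>.008)&(P[...,2]<.05)&(P[...,0]>.3)&(P[...,0]<.51)&(P[...,1]<.25)&(P[...,1]>-.5)&(hsv[...,1]<70)&(hsv[...,2]>100)).astype(np.uint8)
k,l,s,c=cv2.connectedComponentsWithStats(m)
for i in range(1,k):
    if s[i,4]>100: R=rect(P[l==i][:,:2]); print(c[i].round(),np.round(R[0],3),np.round(R[1],3),round(R[2],1))
E
```

```text
t 15.97 pos [ 0.5963 -0.1623  0.2068] tilt [-0.  0. -1.] yaw_y 89.2 j [-0.39  0.05  1.65 -0.    1.44 -1.94] w 0.0596 F [-0.5  0.3 -0. ] 0.0
shift [ 0.1851 -0.2036  0.0768] turn z -0.013
[248. 271.] [0.408 0.137] [0.037 0.109] 77.7
[382. 326.] [ 0.406 -0.262] [0.107 0.036] 5.2
[421. 344.] [ 0.406 -0.363] [0.031 0.136] 89.6
```

>>> carry_out --pt "0.06 0.037 -0.0407 0 0 0 0" --pt "0.06 0.037 -0.0407 0 0 0 0" --pt "0.06 0.037 -0.0407 0 0 0 0" --pt "0.06 0.037 -0.0407 0 0 0 -0.013" --pt "0.06 0.037 -0.0408 0.02 0 0 0"

```text
time_s: 16.65
tool_pos: [0.4083, -0.3656, 0.189]
tool_rot: [0.002, 0.002, 1.0, -0.002]
force: [0.3, -0.7, 0.1]
gripper_width: 0.06
finger_force: 0.0
```

>>> carry_out --pt "0.06 0 0 0.03 0 0 0" --pt "0.06 0 0 0.027 0 0 0" --pt "0.06 0 0 0 0 0 0" --pt "0.06 0 0 0 0 0 0" --pt "0.06 0 0 0 0 0 0"

```text
time_s: 17.27
tool_pos: [0.4097, -0.3642, 0.1319]
tool_rot: [0.001, 0.001, 1.0, -0.001]
force: [-0.8, -0.5, 0.7]
gripper_width: 0.0598
finger_force: 0.0
```

```bash
python3 look.py w6; python3 go.py 0.4085 -0.3634 0.003 90
```

```text
px [616. 125.] ctr [ 0.3423 -0.1811] size [0.019 0.014] axis 87.7 ztop by u [(-0.06, 0), (-0.04, 0), (-0.02, 0), (0.0, np.float64(0.012)), (0.02, 0), (0.04, 0), (0.06, 0)]
px [322. 224.] ctr [ 0.4086 -0.364 ] size [0.031 0.133] axis -1.0 ztop by u [(-0.06, np.float64(0.027)), (-0.04, np.float64(0.027)), (-0.02, np.float64(0.033)), (0.0, np.float64(0.033)), (0.02, np.float64(0.03)), (0.04, np.float64(0.03)), (0.06, np.float64(0.025))]
px [484. 230.] ctr [ 0.4093 -0.2623] size [0.107 0.037] axis 7.9 ztop by u [(-0.06, 0), (-0.04, np.float64(0.033)), (-0.02, np.float64(0.04)), (0.0, np.float64(0.04)), (0.02, np.float64(0.036)), (0.04, np.float64(0.034)), (0.06, 0)]
t 17.32 pos [ 0.4096 -0.3641  0.1318] tilt [ 0.002 -0.002 -1.   ] yaw_y 89.9 j [-0.86 -0.05  1.89 -0.    1.3  -2.43] w 0.0598 F [-0.5  0.4  0.4] 0.0
shift [0.0013 0.001  0.1288] turn z -0.002
```

>>> carry_out --pt "0.06 0.002 0.0005 0.05 0 0 0" --pt "0.06 0 0 0.05 0 0 0" --pt "0.06 0 0 0.028 0 0 0" --pt "0.06 0 0 0 0 0 0" --pt "0.01 0 0 0 0 0 0"

```text
time_s: 17.95
tool_pos: [0.4079, -0.3642, 0.0041]
tool_rot: [0.001, 0.001, 1.0, -0.001]
force: [0.8, -0.2, -0.3]
gripper_width: 0.0431
finger_force: 0.0
```

>>> carry_out --pt "0.01 0 0 0 0 0 0" --pt "0.01 0 0 0 0 0 0" --pt "0.01 0 0 -0.02 0 0 0" --pt "0.01 0 0 -0.05 0 0 0" --pt "0.01 0 0 -0.06 0 0 0"

```text
time_s: 18.58
tool_pos: [0.4057, -0.3618, 0.1327]
tool_rot: [-0.001, 0.001, 1.0, 0.001]
force: [1.8, -0.4, -3.1]
gripper_width: 0.0287
finger_force: 60.3
```

>>> carry_out --pt "0.01 0 0 -0.05 0 0 0.1" --pt "0.01 0 0 0 0 0 0.17" --pt "0.01 0 0 0 0 0 0.17" --pt "0.01 0 0 0 0 0 0.17" --pt "0.01 0 0 0 0 0 0.17"

```text
time_s: 19.2
tool_pos: [0.4064, -0.3626, 0.1827]
tool_rot: [-0.0, 0.384, 0.923, -0.0]
force: [0.1, -0.2, -2.8]
gripper_width: 0.029
finger_force: 60.3
```

>>> carry_out --pt "0.01 0 0 0 0 0 0.17" --pt "0.01 0 0 0 0 0 0.17" --pt "0.01 0 0 0 0 0 0.17" --pt "0.01 0 0 0 0 0 0.17" --pt "0.01 0 0 0 0 0 0.14"

```text
time_s: 19.82
tool_pos: [0.4064, -0.3626, 0.1827]
tool_rot: [-0.0, 0.72, 0.694, -0.0]
force: [0.9, -0.5, -3.0]
gripper_width: 0.0289
finger_force: 60.3
```

```bash
python3 go.py 0.7166 -0.1664 0.11 -1.7
```

```text
t 19.82 pos [ 0.4064 -0.3626  0.1827] tilt [-0.  0. -1.] yaw_y -2.1 j [-0.87 -0.1   1.85 -0.    1.4  -0.83] w 0.0289 F [ 0.9 -0.5 -3. ] 60.32747562043369
shift [0.2074 0.3028 0.0727] turn z -0.007
```

>>> carry_out --pt "0.01 0.0296 0.0433 0 0 0 0" --pt "0.01 0.0296 0.0433 0 0 0 0" --pt "0.01 0.0296 0.0433 0 0 0 0" --pt "0.01 0.0296 0.0433 0 0 0 0" --pt "0.01 0.0296 0.0433 0 0 0 0"

```text
time_s: 20.45
tool_pos: [0.6288, -0.2207, 0.1828]
tool_rot: [0.0, 0.718, 0.696, -0.0]
force: [-0.2, -0.9, -2.6]
gripper_width: 0.0287
finger_force: 60.5
```

>>> carry_out --pt "0.01 0.0296 0.0433 0 0 0 0" --pt "0.01 0.0298 0.043 0 0 0 -0.007" --pt "0.01 0 0 0.03 0 0 0" --pt "0.01 0 0 0.03 0 0 0" --pt "0.01 0 0 0 0 0 0"

```text
time_s: 21.08
tool_pos: [0.7134, -0.1643, 0.1183]
tool_rot: [-0.004, 0.716, 0.698, -0.002]
force: [-0.2, -0.0, -2.6]
gripper_width: 0.0291
finger_force: 60.7
```

```bash
python3 go.py 0.7166 -0.1664 0.026 -1.7
python3 - <<'E'
from h import *
o=r.get_obs(); p,d=r.get_image("wrist"); cv2.imwrite("pics/w7.png",p[:,:,::-1])
E
```

```text
t 21.07 pos [ 0.7134 -0.1643  0.1183] tilt [-0.008  0.002 -1.   ] yaw_y -1.4 j [-0.33  0.38  1.42 -0.    1.34 -0.3 ] w 0.0291 F [-0.2 -0.  -2.6] 60.655895015224814
shift [-0.0022  0.004   0.0923] turn z 0.005
```

View pics/w7.png

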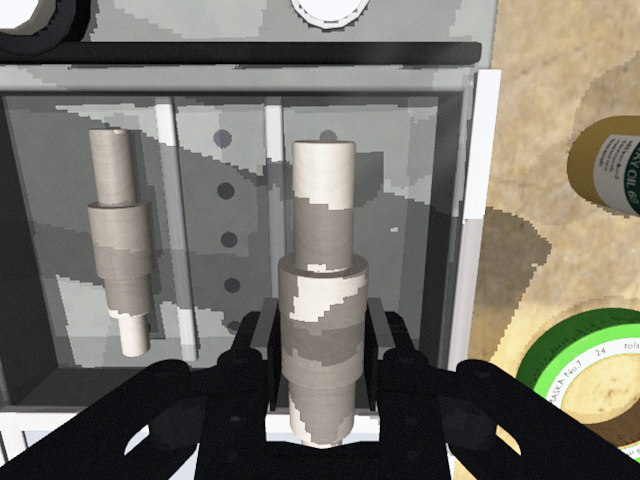

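The first shaft lies in its lane at (120,240), and the second is above the far lane. Lowering.

>>> carry_out --pt "0.01 0 0.001 0.03 0 0 0" --pt "0.01 0 0 0.03 0 0 0" --pt "0.01 0 0 0.018 0 0 0" --pt "0.01 0 0 0.01 0 0 0" --pt "0.01 0 0 0.005 0 0 0"

```text
time_s: 21.75
tool_pos: [0.7176, -0.1657, 0.0298]
tool_rot: [0.001, 0.716, 0.698, 0.0]
force: [0.7, -0.9, -2.1]
gripper_width: 0.0287
finger_force: 60.7
```

>>> carry_out --pt "0.01 0 0 0.002 0 0 0" --pt "0.01 0 0 0 0 0 0" --pt "0.01 0 0 0 0 0 0" --pt "0.01 0 0 0 0 0 0" --pt "0.01 0 0 0 0 0 0"

```text
time_s: 22.38
tool_pos: [0.7172, -0.1655, 0.0273]
tool_rot: [0.0, 0.716, 0.698, 0.0]
force: [-0.3, -0.4, -2.7]
gripper_width: 0.0292
finger_force: 60.7
```

>>> carry_out --pt "0.01 0 0 0.002 0 0 0" --pt "0.01 0 0 0.002 0 0 0" --pt "0.01 0 0 0 0 0 0" --pt "0.01 0 0 0 0 0 0" --pt "0.05 0 0 0 0 0 0"

```text
time_s: 23.0
tool_pos: [0.7179, -0.1657, 0.0241]
tool_rot: [0.001, 0.716, 0.698, 0.001]
force: [0.7, 0.1, -0.2]
gripper_width: 0.046
finger_force: 0.0
```

>>> carry_out --pt "0.05 0 0 0 0 0 0" --pt "0.05 0 0 0 0 0 0" --pt "0.05 0 0 -0.04 0 0 0" --pt "0.05 0 0 -0.06 0 0 0" --pt "0.05 0 0 -0.06 0 0 0"

```text
time_s: 23.62
tool_pos: [0.7167, -0.1653, 0.1841]
tool_rot: [-0.0, 0.716, 0.698, -0.0]
force: [0.1, -0.9, -0.1]
gripper_width: 0.05
finger_force: 0.0
```

```bash
python3 go.py 0.409 -0.262 0.18 100
python3 - <<'E'
from h import *
o=r.get_obs(); p,d=r.get_image("wrist"); C=cam("wrist",o); P=cloud(C,d)
c=np.array([.6566,-.1646]);a=np.radians(88.3); ey=np.array([np.cos(a),np.sin(a)]); ex=np.array([ey[1],-ey[0]])
L=P[...,:2]-c; wx=L@ex; wy=L@ey
m=(d>0)&(P[...,2]>.038)&(P[...,2]<.06)&(abs(wx)<.1)&(abs(wy)<.08)
k,l,s,cc=cv2.connectedComponentsWithStats(m.astype(np.uint8))
for i in range(1,k):
  if s[i,4]>300: print(cc[i].round(),np.percentile(wx[l==i],[1,99]).round(3),np.percentile(wy[l==i],[1,99]).round(3))
E
```

```text
t 23.62 pos [ 0.7167 -0.1653  0.1841] tilt [-0.001  0.    -1.   ] yaw_y -1.4 j [-0.33  0.34  1.37  0.    1.44 -0.3 ] w 0.05 F [ 0.1 -0.9 -0.1] 0.0
shift [-0.1044 -0.3052  0.0044] turn z 1.371
[157. 213.] [-0.069 -0.043] [-0.06   0.068]
[324. 216.] [0.047 0.076] [-0.062  0.066]
```

Both stepped shafts lie in their lanes, spanning -60 to +67 mm in chamber y. Tapers next.

>>> carry_out --pt "0.07 -0.0174 -0.0509 0 0 0 0" --pt "0.07 -0.0174 -0.0509 0 0 0 0" --pt "0.07 -0.0174 -0.0509 0 0 0 0" --pt "0.07 -0.0174 -0.0509 0 0 0 0" --pt "0.07 -0.0174 -0.0509 0 0 0 0"

```text
time_s: 24.3
tool_pos: [0.4589, -0.2464, 0.183]
tool_rot: [0.0, 0.716, 0.698, -0.0]
force: [0.4, -0.3, 0.7]
gripper_width: 0.07
finger_force: 0.0
```

>>> carry_out --pt "0.07 -0.0174 -0.0507 0 0 0 0" --pt "0.07 0 0 0 0 0 -0.17" --pt "0.07 0 0 0 0 0 -0.17" --pt "0.07 0 0 0 0 0 -0.17" --pt "0.07 0 0 0 0 0 -0.17"

```text
time_s: 24.92
tool_pos: [0.4093, -0.2622, 0.183]
tool_rot: [0.0, 0.44, 0.898, -0.0]
force: [0.4, -0.5, -0.7]
gripper_width: 0.0699
finger_force: 0.0
```

>>> carry_out --pt "0.07 0 0 0 0 0 -0.17" --pt "0.07 0 0 0 0 0 -0.17" --pt "0.07 0 0 0 0 0 -0.17" --pt "0.07 0 0 0 0 0 -0.17" --pt "0.07 0 0 0 0 0 -0.17"

```text
time_s: 25.55
tool_pos: [0.4093, -0.2622, 0.183]
tool_rot: [0.0, 0.03, 1.0, -0.0]
force: [0.5, -0.3, -0.1]
gripper_width: 0.0701
finger_force: 0.0
```

>>> carry_out --pt "0.07 0 0 0.02 0 0 -0.17" --pt "0.07 0 0 0.03 0 0 -0.07" --pt "0.07 0 0 0 0 0 0" --pt "0.07 0 0 0 0 0 0" --pt "0.07 0 0 0 0 0 0"

```text
time_s: 26.18
tool_pos: [0.4101, -0.2628, 0.1348]
tool_rot: [0.001, -0.087, 0.996, -0.001]
force: [0.0, -1.1, 0.7]
gripper_width: 0.0696
finger_force: 0.0
```

```bash
python3 look.py w8; python3 go.py 0.409 -0.262 0.004 100
```

```text
px [467. 150.] ctr [ 0.3422 -0.1819] size [0.021 0.014] axis 87.8 ztop by u [(-0.06, 0), (-0.04, 0), (-0.02, 0), (0.0, np.float64(0.025)), (0.02, 0), (0.04, 0), (0.06, 0)]
px [325. 229.] ctr [ 0.4091 -0.2616] size [0.106 0.038] axis 10.6 ztop by u [(-0.06, 0), (-0.04, np.float64(0.033)), (-0.02, np.float64(0.04)), (0.0, np.float64(0.04)), (0.02, np.float64(0.036)), (0.04, np.float64(0.034)), (0.06, 0)]
t 26.23 pos [ 0.4101 -0.2628  0.1346] tilt [ 0.002 -0.002 -1.   ] yaw_y 100.0 j [-0.72 -0.21  2.02 -0.    1.32 -2.47] w 0.0699 F [-0.4  0.1  0.2] 0.0
shift [0.0011 0.0012 0.1306] turn z -0.001
```

View pics/w8.png

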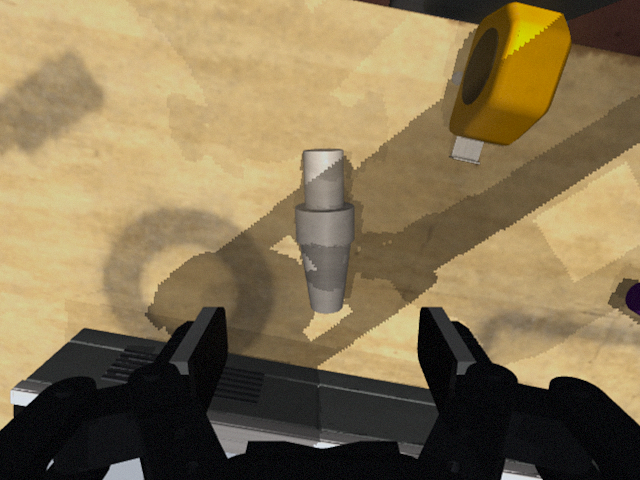

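The taper is at (325,230), with its collar on the robot side. I'll grip it at the collar.

>>> carry_out --pt "0.07 0.011 0.0012 0.05 0 0 0" --pt "0.07 0 0 0.05 0 0 0" --pt "0.07 0 0 0.027 0 0 0" --pt "0.07 0 0 0 0 0 0" --pt "0.02 0 0 0 0 0 0"

```text
time_s: 26.85
tool_pos: [0.3995, -0.264, 0.0079]
tool_rot: [0.001, -0.087, 0.996, -0.001]
force: [-0.4, 0.0, -0.1]
gripper_width: 0.0533
finger_force: 0.0
```

>>> carry_out --pt "0.02 0 0 0 0 0 0" --pt "0.02 0 0 0 0 0 0" --pt "0.02 0 0 -0.03 0 0 0" --pt "0.02 0 0 -0.05 0 0 0" --pt "0.02 0 0 -0.06 0 0 0"

```text
time_s: 27.48
tool_pos: [0.3974, -0.262, 0.1467]
tool_rot: [-0.001, -0.087, 0.996, 0.001]
force: [1.0, -0.9, -1.6]
gripper_width: 0.0354
finger_force: 61.7
```

>>> carry_out --pt "0.02 0 0 -0.06 0 0 0" --pt "0.02 0 0 0 0 0 0" --pt "0.02 0 0 0 0 0 0" --pt "0.02 0 0 0 0 0 0" --pt "0.02 0 0 0 0 0 0"

```text
time_s: 28.1
tool_pos: [0.3975, -0.2622, 0.2039]
tool_rot: [-0.001, -0.087, 0.996, 0.001]
force: [-0.2, -0.2, -3.1]
gripper_width: 0.0356
finger_force: 61.7
```

```bash
python3 go.py 0.49 0.317 0.2 96
```

```text
t 28.1 pos [ 0.3975 -0.2622  0.2039] tilt [-0.003  0.003 -1.   ] yaw_y 100.0 j [-0.74 -0.3   1.98 -0.    1.46 -2.48] w 0.0356 F [-0.2 -0.2 -3.1] 61.666861916310154
shift [-0.1915  0.5543  0.0051] turn z 0.069
```

>>> carry_out --pt "0.02 -0.0192 0.0554 0 0 0 0" --pt "0.02 -0.0192 0.0554 0 0 0 0" --pt "0.02 -0.0192 0.0554 0 0 0 0" --pt "0.02 -0.0192 0.0554 0 0 0 0" --pt "0.02 -0.0192 0.0554 0 0 0 0"

```text
time_s: 28.72
tool_pos: [0.4444, 0.0284, 0.2052]
tool_rot: [-0.0, -0.087, 0.996, 0.0]
force: [0.6, 0.1, -3.3]
gripper_width: 0.0354
finger_force: 61.8
```

>>> carry_out --pt "0.02 -0.0192 0.0554 0 0 0 0" --pt "0.02 -0.0192 0.0554 0 0 0 0" --pt "0.02 -0.0192 0.0554 0 0 0 0" --pt "0.02 -0.0192 0.0554 0 0 0 0" --pt "0.02 -0.0192 0.0554 0 0 0 0.069"

```text
time_s: 29.35
tool_pos: [0.491, 0.3178, 0.2047]
tool_rot: [-0.001, -0.052, 0.999, -0.001]
force: [0.5, -0.1, -3.3]
gripper_width: 0.0355
finger_force: 61.8
```

>>> carry_out --pt "0.02 0 0 0.02 0 0 0" --pt "0.02 0 0 0.02 0 0 0" --pt "0.02 0 0 0 0 0 0" --pt "0.02 0 0 0 0 0 0" --pt "0.02 0 0 0 0 0 0"

```text
time_s: 29.98
tool_pos: [0.4921, 0.3156, 0.1673]
tool_rot: [0.001, -0.052, 0.999, 0.0]
force: [0.3, 0.0, -3.7]
gripper_width: 0.0357
finger_force: 62.0
```

```bash
python3 go.py 0.49 0.317 0.01 96
python3 - <<'E'
from h import *
o=r.get_obs(); p,d=r.get_image("wrist"); cv2.imwrite("pics/w9.png",p[:,:,::-1]); C=cam("wrist",o); P=cloud(C,d)
hsv=cv2.cvtColor(p,cv2.COLOR_RGB2HSV); b=(d>0)&(hsv[...,0]>95)&(hsv[...,0]<125)&(hsv[...,1]>120)
fl=b&(P[...,2]<.012); q=P[fl]; print("floor",len(q),rect(q[:,:2]))
rm=b&(P[...,2]>.07)&(P[...,2]<.1); q=P[rm]; print("rim",len(q),rect(q[:,:2]))
E
```

```text
t 29.98 pos [0.4921 0.3156 0.1673] tilt [ 0.002  0.001 -1.   ] yaw_y 96.0 j [ 0.44  0.    1.77  0.    1.36 -1.23] w 0.0357 F [ 0.3  0.  -3.7] 62.01438257616246
shift [0.0023 0.0015 0.1573] turn z -0.001
floor 31799 ((0.5240799784660339, 0.27638566493988037), (0.18949125707149506, 0.478233277797699), 21.988290786743164)
rim 22212 ((0.49742427468299866, 0.36762407422065735), (0.1684533804655075, 0.23728138208389282), 5.9264726638793945)
```

View pics/w9.png

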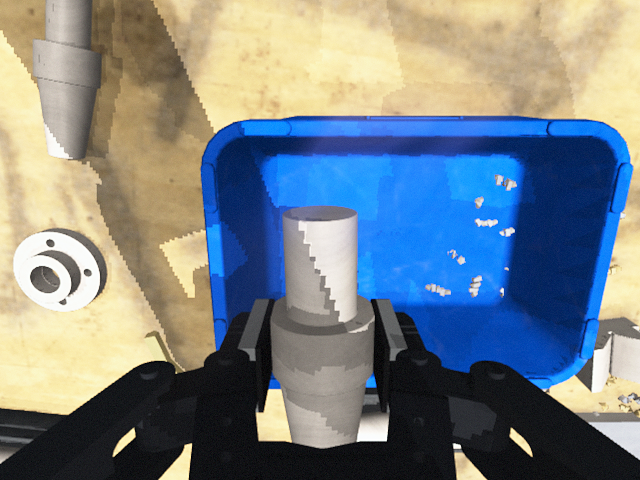

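The bin is centred as measured and the shaft is over its right half (in the robot's view). Lowering.

>>> carry_out --pt "0.02 0 0.0015 0.04 0 0 0" --pt "0.02 0 0 0.04 0 0 0" --pt "0.02 0 0 0.04 0 0 0" --pt "0.02 0 0 0.02 0 0 0" --pt "0.02 0 0 0.008 0 0 0"

```text
time_s: 30.65
tool_pos: [0.4921, 0.319, 0.0191]
tool_rot: [0.001, -0.052, 0.999, 0.001]
force: [-1.4, 5.6, 3.1]
gripper_width: 0.0357
finger_force: 63.1
```

>>> carry_out --pt "0.02 0 0 0.003 0 0 0" --pt "0.02 0 0 0.002 0 0 0" --pt "0.02 0 0 0 0 0 0" --pt "0.02 0 0 0 0 0 0" --pt "0.02 0 0 0 0 0 0"

```text
time_s: 31.28
tool_pos: [0.4935, 0.3196, 0.016]
tool_rot: [0.003, -0.053, 0.999, 0.002]
force: [1.1, 4.8, -1.3]
gripper_width: 0.0354
finger_force: 63.2
```

A side force suggests the gripper is rubbing the bin wall. I'll shift inward a little and finish lowering.

>>> carry_out --pt "0.02 0 0.007 0 0 0 0" --pt "0.02 0 0.007 0 0 0 0" --pt "0.02 0 0 0.002 0 0 0" --pt "0.02 0 0 0.002 0 0 0" --pt "0.02 0 0 0 0 0 0"

```text
time_s: 31.9
tool_pos: [0.4901, 0.332, 0.0112]
tool_rot: [-0.0, -0.053, 0.999, 0.0]
force: [-5.8, -0.9, 9.3]
gripper_width: 0.0352
finger_force: 64.5
```

>>> carry_out --pt "0.052 0 0 0 0 0 0" --pt "0.052 0 0 0 0 0 0" --pt "0.052 0 0 -0.02 0 0 0" --pt "0.052 0 0 -0.05 0 0 0" --pt "0.052 0 0 -0.06 0 0 0"

```text
time_s: 32.52
tool_pos: [0.4892, 0.331, 0.1406]
tool_rot: [-0.001, -0.053, 0.999, -0.0]
force: [0.5, 0.8, 0.3]
gripper_width: 0.052
finger_force: 0.0
```

>>> carry_out --pt "0.052 0 0 -0.06 0 0 0" --pt "0.07 0 -0.02 0 0 0 0" --pt "0.07 0 -0.05 0 0 0 0" --pt "0.07 0 -0.05 0 0 0 0" --pt "0.07 0 -0.02 0 0 0 0"

```text
time_s: 33.15
tool_pos: [0.5042, 0.1899, 0.199]
tool_rot: [-0.0, -0.051, 0.999, -0.0]
force: [0.3, 0.7, -1.0]
gripper_width: 0.0701
finger_force: 0.0
```

```bash
python3 look.py w10; python3 go.py 0.408 0.142 0.14 86;  python3 - <<'E'
from h import *
o=r.get_obs(); p,d=r.get_image("wrist"); C=cam("wrist",o); P=cloud(C,d)
hsv=cv2.cvtColor(p,cv2.COLOR_RGB2HSV); b=(d>0)&(hsv[...,0]>95)&(hsv[...,0]<125)&(hsv[...,1]>120)
rm=b&(P[...,2]>.07)&(P[...,2]<.1); q=P[rm]; print("rim",len(q),rect(q[:,:2]))
w=(d>0)&(hsv[...,1]<80)&(P[...,2]>.015)&(P[...,2]<.06)&(abs(P[...,0]-.497)<.07)&(abs(P[...,1]-.368)<.11); q=P[w]; print("in bin",len(q),rect(q[:,:2]))
E
```

```text
px [267.  77.] ctr [0.4111 0.1397] size [0.038 0.106] axis -4.8 ztop by u [(-0.06, 0), (-0.04, np.float64(0.033)), (-0.02, np.float64(0.04)), (0.0, np.float64(0.04)), (0.02, np.float64(0.036)), (0.04, np.float64(0.035)), (0.06, 0)]
px [504. 203.] ctr [0.4781 0.3304] size [0.064 0.036] axis 0.2 ztop by u [(-0.06, 0), (-0.04, 0), (-0.02, np.float64(0.036)), (0.0, np.float64(0.042)), (0.02, np.float64(0.042)), (0.04, 0), (0.06, 0)]
t 33.2 pos [0.5046 0.1888 0.199 ] tilt [-0.    -0.001 -1.   ] yaw_y 95.8 j [ 0.22 -0.13  1.85 -0.    1.43 -1.45] w 0.0698 F [1.6 0.2 0.3] 0.0
shift [ 0.1008 -0.0367  0.0591] turn z 0.172
rim 11031 ((0.5176675915718079, 0.19375209510326385), (0.16995744407176971, 0.4600539803504944), 6.4720072746276855)
in bin 5143 ((0.49938100576400757, 0.33056947588920593), (0.03674852475523949, 0.10657437890768051), 89.00825500488281)
```

View pics/w10.png

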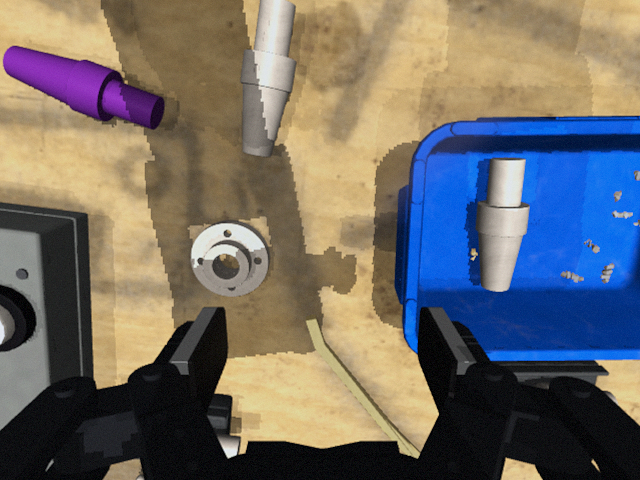

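The first taper rests in the bin at (500,225). The other is at (267,80), the flange at (230,258) and the purple look-alike at (85,85).

>>> carry_out --pt "0.07 0.036 -0.0126 0 0 0 0" --pt "0.07 0.036 -0.0125 0 0 0 0" --pt "0.07 0.036 -0.0125 0 0 0 0" --pt "0.07 0 0 0.03 0 0 0.095" --pt "0.07 0 0 0.03 0 0 0.09"

```text
time_s: 33.88
tool_pos: [0.4011, 0.1445, 0.1393]
tool_rot: [0.001, 0.041, 0.999, 0.001]
force: [1.0, -0.2, -0.6]
gripper_width: 0.0696
finger_force: 0.0
```

>>> carry_out --pt "0.07 0 0 0 0 0 0" --pt "0.07 0 0 0 0 0 0" --pt "0.07 0 0 0 0 0 0" --pt "0.07 0 0 0 0 0 0" --pt "0.07 0 0 0 0 0 0"

```text
time_s: 34.5
tool_pos: [0.4013, 0.1435, 0.1397]
tool_rot: [0.0, 0.04, 0.999, 0.0]
force: [-0.7, 0.5, 0.2]
gripper_width: 0.0699
finger_force: 0.0
```

```bash
python3 look.py w11; python3 go.py 0.401 0.1405 0.008 85.2
```

```text
px [133.  91.] ctr [0.3033 0.0339] size [0.016 0.083] axis -69.4 ztop by u [(-0.06, 0), (-0.04, np.float64(0.018)), (-0.02, np.float64(0.018)), (0.0, np.float64(0.018)), (0.02, np.float64(0.018)), (0.04, np.float64(0.018)), (0.06, 0)]
px [317. 243.] ctr [0.411  0.1396] size [0.037 0.106] axis -5.1 ztop by u [(-0.06, 0), (-0.04, np.float64(0.033)), (-0.02, np.float64(0.039)), (0.0, np.float64(0.04)), (0.02, np.float64(0.036)), (0.04, np.float64(0.034)), (0.06, 0)]
px [600. 335.] ctr [0.4837 0.3307] size [0.037 0.056] axis -9.2 ztop by u [(-0.06, 0), (-0.04, 0), (-0.02, np.float64(0.036)), (0.0, np.float64(0.042)), (0.02, np.float64(0.042)), (0.04, 0), (0.06, 0)]
t 34.55 pos [0.4013 0.1435 0.1395] tilt [ 0.001  0.    -1.   ] yaw_y 85.4 j [ 0.17 -0.38  2.15 -0.    1.37 -1.32] w 0.0704 F [ 0.6  0.1 -0.6] 0.0
shift [ 1.000e-04 -3.000e-03  1.315e-01] turn z 0.004
```

>>> carry_out --pt "0.07 0 -0.003 0.05 0 0 0" --pt "0.07 0 0 0.05 0 0 0" --pt "0.07 0 0 0.031 0 0 0" --pt "0.07 0 0 0 0 0 0" --pt "0.02 0 0 0 0 0 0"

```text
time_s: 35.17
tool_pos: [0.4019, 0.1406, 0.0095]
tool_rot: [0.001, 0.04, 0.999, 0.0]
force: [-0.2, -0.6, -0.2]
gripper_width: 0.053
finger_force: 0.0
```

>>> carry_out --pt "0.02 0 0 0 0 0 0" --pt "0.02 0 0 0 0 0 0" --pt "0.02 0 0 -0.03 0 0 0" --pt "0.02 0 0 -0.05 0 0 0" --pt "0.02 0 0 -0.06 0 0 0"

```text
time_s: 35.8
tool_pos: [0.3993, 0.1402, 0.1484]
tool_rot: [-0.001, 0.04, 0.999, -0.0]
force: [1.4, -0.5, -3.7]
gripper_width: 0.0355
finger_force: 62.2
```

>>> carry_out --pt "0.02 0 0 -0.05 0 0 0" --pt "0.02 0 0 0 0 0 0" --pt "0.02 0 0 0 0 0 0" --pt "0.02 0 0 0 0 0 0" --pt "0.02 0 0 0 0 0 0"

```text
time_s: 36.42
tool_pos: [0.3997, 0.1403, 0.196]
tool_rot: [-0.002, 0.04, 0.999, -0.0]
force: [0.1, -0.2, -3.3]
gripper_width: 0.0357
finger_force: 62.2
```

```bash
python3 go.py 0.482 0.407 0.2 96
```

```text
t 36.42 pos [0.3997 0.1403 0.196 ] tilt [-0.004 -0.001 -1.   ] yaw_y 85.4 j [ 0.16 -0.44  2.1   0.    1.49 -1.33] w 0.0357 F [ 0.1 -0.2 -3.3] 62.17835765099153
shift [-0.0608  0.2724 -0.0045] turn z -0.185
```

>>> carry_out --pt "0.02 -0.0122 0.0545 0 0 0 0" --pt "0.02 -0.0122 0.0545 0 0 0 0" --pt "0.02 -0.0122 0.0545 0 0 0 0" --pt "0.02 -0.0122 0.0545 0 0 0 0" --pt "0.02 -0.0122 0.0545 0 0 0 0"

```text
time_s: 37.05
tool_pos: [0.4833, 0.4088, 0.1965]
tool_rot: [-0.001, 0.04, 0.999, -0.001]
force: [-0.1, -0.5, -3.1]
gripper_width: 0.0354
finger_force: 62.5
```

>>> carry_out --pt "0.02 0 0 0 0 0 -0.095" --pt "0.02 0 0 0.02 0 0 -0.09" --pt "0.02 0 0 0.04 0 0 0" --pt "0.02 0 0 0.04 0 0 0" --pt "0.02 0 0 0.03 0 0 0"

```text
time_s: 37.67
tool_pos: [0.4818, 0.4063, 0.0643]
tool_rot: [-0.002, -0.053, 0.999, -0.001]
force: [-0.7, -0.1, -3.1]
gripper_width: 0.0353
finger_force: 62.6
```

>>> carry_out --pt "0.02 0 0 0.02 0 0 0" --pt "0.02 0 0 0.015 0 0 0" --pt "0.02 0 0 0.01 0 0 0" --pt "0.02 0 0 0.005 0 0 0" --pt "0.02 0 0 0 0 0 0"

```text
time_s: 38.3
tool_pos: [0.4836, 0.4074, 0.0185]
tool_rot: [0.0, -0.053, 0.999, 0.0]
force: [-0.6, 0.6, -3.5]
gripper_width: 0.035
finger_force: 62.6
```

>>> carry_out --pt "0.02 0 0 0.003 0 0 0" --pt "0.02 0 0 0.003 0 0 0" --pt "0.02 0 0 0.002 0 0 0" --pt "0.02 0 0 0 0 0 0" --pt "0.02 0 0 0 0 0 0"

```text
time_s: 38.92
tool_pos: [0.4841, 0.4073, 0.0131]
tool_rot: [0.0, -0.053, 0.999, -0.0]
force: [-4.9, -7.1, 9.8]
gripper_width: 0.0353
finger_force: 64.2
```

>>> carry_out --pt "0.052 0 0 0 0 0 0" --pt "0.052 0 0 0 0 0 0" --pt "0.052 0 0 -0.02 0 0 0" --pt "0.052 0 0 -0.05 0 0 0" --pt "0.052 0 0 -0.06 0 0 0"

```text
time_s: 39.55
tool_pos: [0.4831, 0.4074, 0.1422]
tool_rot: [0.0, -0.053, 0.999, 0.0]
force: [1.2, 1.3, -0.7]
gripper_width: 0.0521
finger_force: 0.0
```

>>> carry_out --pt "0.052 0 0 -0.06 0 0 0" --pt "0.052 0 0 -0.04 0 0 0" --pt "0.052 0 0 0 0 0 0" --pt "0.052 0 0 0 0 0 0" --pt "0.052 0 0 0 0 0 0"

```text
time_s: 40.17
tool_pos: [0.4825, 0.4069, 0.2383]
tool_rot: [-0.001, -0.053, 0.999, -0.001]
force: [-0.4, 0.6, -0.4]
gripper_width: 0.0521
finger_force: 0.0
```

```bash
python3 go.py 0.615 -0.325 0.23 88.3;  python3 - <<'E'
from h import *
o=r.get_obs(); p,d=r.get_image("wrist"); C=cam("wrist",o); P=cloud(C,d)
hsv=cv2.cvtColor(p,cv2.COLOR_RGB2HSV); b=(d>0)&(hsv[...,0]>95)&(hsv[...,0]<125)&(hsv[...,1]>120)
rm=b&(P[...,2]>.07)&(P[...,2]<.1); q=P[rm]; print("rim",len(q),rect(q[:,:2]))
w=(d>0)&(hsv[...,1]<80)&(P[...,2]>.015)&(P[...,2]<.06)&(abs(P[...,0]-.497)<.07)&(abs(P[...,1]-.368)<.11)
k,l,s,c=cv2.connectedComponentsWithStats(w.astype(np.uint8))
for i in range(1,k):
  if s[i,4]>300: print(c[i].round(),rect(P[l==i][:,:2]))
p,d=r.get_image("scene"); P=cloud(cam("scene"),d); cv2.imwrite("pics/s3.png",p[:,:,::-1])
m=(d>0)&(P[...,2]>.095)&(P[...,2]<.125)&(abs(P[...,1]+.3)<.1)&(abs(P[...,0]-.62)<.1); q=P[m]; print("fin",len(q),rect(q[:,:2]))
E
```

```text
t 40.17 pos [0.4825 0.4069 0.2383] tilt [-0.002 -0.001 -1.   ] yaw_y 96.0 j [ 0.58  0.06  1.59  0.    1.49 -1.09] w 0.0521 F [-0.4  0.6 -0.4] 0.0
shift [-0.0548 -0.7417  0.0091] turn z 0.135
rim 16279 ((0.49653857946395874, 0.36797818541526794), (0.16831716895103455, 0.23695580661296844), 5.868752956390381)
[242. 211.] ((0.4983051121234894, 0.3373982310295105), (0.1051410585641861, 0.036680564284324646), 7.063164234161377)
[325. 213.] ((0.49250608682632446, 0.41046142578125), (0.10544545203447342, 0.03623577207326889), 5.341920852661133)
fin 185 ((0.6180565357208252, -0.3321003019809723), (0.014807266183197498, 0.09444724768400192), 89.10015869140625)
```

View pics/s3.png

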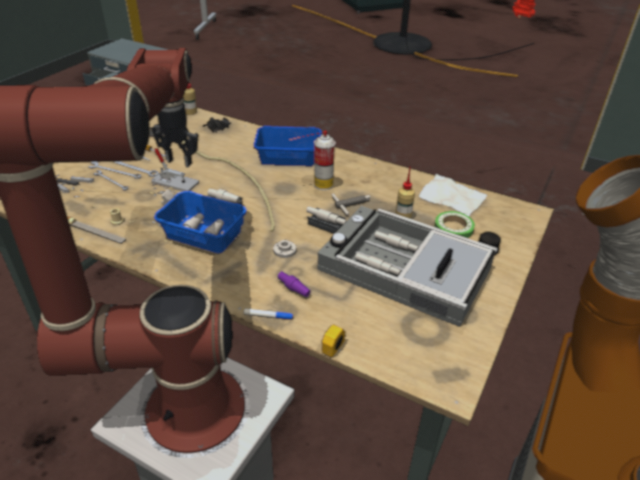

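Both tapers are in the bin, both stepped shafts are in the chamber, and no loose shafts remain on the table. Now I'll shut the guard.

>>> carry_out --pt "0.06 -0.0044 -0.0577 0 0 0 0" --pt "0.06 -0.0044 -0.0577 0 0 0 0" --pt "0.06 -0.0044 -0.0577 0 0 0 0" --pt "0.06 -0.0044 -0.0577 0 0 0 0" --pt "0.06 -0.0044 -0.0577 0 0 0 0"

```text
time_s: 40.9
tool_pos: [0.5352, 0.1208, 0.2392]
tool_rot: [-0.001, -0.053, 0.999, 0.0]
force: [1.1, 0.1, -0.5]
gripper_width: 0.0599
finger_force: 0.0
```

>>> carry_out --pt "0.06 -0.0044 -0.0577 0 0 0 0" --pt "0.06 -0.0044 -0.0577 0 0 0 0" --pt "0.06 -0.0044 -0.0577 0 0 0 0" --pt "0.06 -0.0044 -0.0577 0 0 0 0" --pt "0.06 -0.0044 -0.0577 0 0 0 0"

```text
time_s: 41.52
tool_pos: [0.5874, -0.1637, 0.2391]
tool_rot: [-0.001, -0.052, 0.999, 0.0]
force: [0.6, -0.5, 0.3]
gripper_width: 0.0599
finger_force: 0.0
```

>>> carry_out --pt "0.06 -0.0044 -0.0577 0 0 0 0" --pt "0.06 -0.0044 -0.0577 0 0 0 0" --pt "0.06 -0.0044 -0.0577 0 0 0 0.135" --pt "0.06 0 0 0.04 0 0 0" --pt "0.06 0 0 0.04 0 0 0"

```text
time_s: 42.15
tool_pos: [0.6187, -0.3338, 0.1583]
tool_rot: [-0.0, 0.016, 1.0, 0.0]
force: [0.2, 1.0, -0.0]
gripper_width: 0.0597
finger_force: 0.0
```

```bash
python3 go.py 0.618 -0.333 0.088 88.3;  python3 - <<'E'
from h import *
o=r.get_obs(); p,d=r.get_image("wrist"); C=cam("wrist",o); P=cloud(C,d)
m=(d>0)&(P[...,2]>.09)&(P[...,2]<.125)&(abs(P[...,1]+.333)<.05)&(abs(P[...,0]-.62)<.08)
q=P[m]; print(len(q),rect(q[:,:2]))
E
```

```text
t 42.15 pos [ 0.6187 -0.3338  0.1583] tilt [-0.  0. -1.] yaw_y 88.2 j [-0.6   0.28  1.48  0.    1.38 -2.14] w 0.0597 F [ 0.2  1.  -0. ] 0.0
shift [0.0007 0.0008 0.0703] turn z -0.002
5054 ((0.6212667226791382, -0.3329816460609436), (0.014011039398610592, 0.08916737884283066), 88.40946197509766)
```

>>> carry_out --pt "0.06 0 0.001 0.04 0 0 0" --pt "0.06 0 0 0.03 0 0 0" --pt "0.0 0 0 0 0 0 0" --pt "0.0 0 0 0 0 0 0" --pt "0.0 0 0 0 0 0 0"

```text
time_s: 42.82
tool_pos: [0.6202, -0.3326, 0.0928]
tool_rot: [0.002, 0.015, 1.0, -0.001]
force: [-1.1, -0.2, 2.7]
gripper_width: 0.0126
finger_force: 61.1
```

>>> carry_out --pt "0.0 0 0 0 0 0 0" --pt "0.0 0 0.01 0 0 0 0" --pt "0.0 0 0.02 0 0 0 0" --pt "0.0 0 0.02 0 0 0 0" --pt "0.0 0 0.02 0 0 0 0"

```text
time_s: 43.45
tool_pos: [0.622, -0.2626, 0.0928]
tool_rot: [0.002, 0.015, 1.0, -0.002]
force: [-0.7, -4.2, 6.1]
gripper_width: 0.0129
finger_force: 61.7
```

>>> carry_out --pt "0.0 0 0.02 0 0 0 0" --pt "0.0 0 0.02 0 0 0 0" --pt "0.0 0 0.015 0 0 0 0" --pt "0.0 0 0.01 0 0 0 0" --pt "0.0 0 0.01 0 0 0 0"

```text
time_s: 44.08
tool_pos: [0.6241, -0.1873, 0.0928]
tool_rot: [0.001, 0.015, 1.0, -0.001]
force: [-2.7, -4.1, 7.9]
gripper_width: 0.0129
finger_force: 61.9
```

>>> carry_out --pt "0.0 0 0.006 0 0 0 0" --pt "0.0 0 0.006 0 0 0 0" --pt "0.0 0 0.006 0 0 0 0" --pt "0.0 0 0.005 0 0 0 0" --pt "0.0 0 0.004 0 0 0 0"

```text
time_s: 44.7
tool_pos: [0.6248, -0.1603, 0.0928]
tool_rot: [0.001, 0.015, 1.0, -0.001]
force: [-2.6, -2.7, 8.4]
gripper_width: 0.0127
finger_force: 62.0
```

>>> carry_out --pt "0.0 0 0.003 0 0 0 0" --pt "0.0 0 0.003 0 0 0 0" --pt "0.0 0 0.003 0 0 0 0" --pt "0.0 0 0.002 0 0 0 0" --pt "0.0 0 0 0 0 0 0"

```text
time_s: 45.32
tool_pos: [0.6249, -0.1592, 0.0928]
tool_rot: [0.002, 0.016, 1.0, -0.01]
force: [-2.8, -33.5, 1.3]
gripper_width: 0.0129
finger_force: 62.2
```

The guard is on its stop. I'll relieve the push, release, rise and close the fingers.

>>> carry_out --pt "0.0 0 -0.006 0 0 0 0" --pt "0.05 0 0 0 0 0 0" --pt "0.05 0 0 0 0 0 0" --pt "0.05 0 0 0 0 0 0" --pt "0.05 0 0 -0.06 0 0 0"

```text
time_s: 45.95
tool_pos: [0.62, -0.1524, 0.1434]
tool_rot: [-0.007, 0.014, 1.0, 0.002]
force: [0.8, -1.1, 0.5]
gripper_width: 0.0501
finger_force: 0.0
```

>>> carry_out --pt "0.05 0 0 -0.04 0 0 0" --pt "0.0 0 0 0 0 0 0" --pt "0.0 0 0 0 0 0 0" --pt "0.0 0 0 0 0 0 0" --pt "0.0 0 0 0 0 0 0"

```text
time_s: 46.58
tool_pos: [0.6235, -0.1544, 0.1882]
tool_rot: [-0.001, 0.015, 1.0, 0.001]
force: [0.1, -0.1, -0.0]
gripper_width: 0.0002
finger_force: 0.0
```

```bash
python3 go.py 0.5945 -0.0385 0.12 88.3;  python3 - <<'E'
from h import *
o=r.get_obs(); p,d=r.get_image("wrist"); C=cam("wrist",o); P=cloud(C,d); cv2.imwrite("pics/w12.png",p[:,:,::-1])
m=(d>0)&(P[...,2]>.09)&(P[...,2]<.125)&(abs(P[...,1]+.159)<.05)&(abs(P[...,0]-.62)<.08)
q=P[m]; print(len(q),rect(q[:,:2]))
w=(d>0)&(p.min(2)>140)&(P[...,2]>.078)&(P[...,2]<.1)&(abs(P[...,0]-.5945)<.03)&(abs(P[...,1]+.0385)<.03); q=P[w]; print("btn",len(q),rect(q[:,:2]),np.median(q[:,2]))
E
```

```text
t 46.58 pos [ 0.6235 -0.1544  0.1882] tilt [-0.003  0.001 -1.   ] yaw_y 88.3 j [-0.36  0.12  1.61  0.    1.41 -1.9 ] w 0.0002 F [ 0.1 -0.1 -0. ] 0.0
shift [0.0322 0.1149 0.0684] turn z -0.0
3142 ((0.6187483072280884, -0.15885208547115326), (0.013996348716318607, 0.07459341734647751), 88.31037139892578)
btn 2269 ((0.5946515798568726, -0.03839609771966934), (0.03205004706978798, 0.0319434255361557), 78.32084655761719) 0.08768876961438193
```

View pics/w12.png

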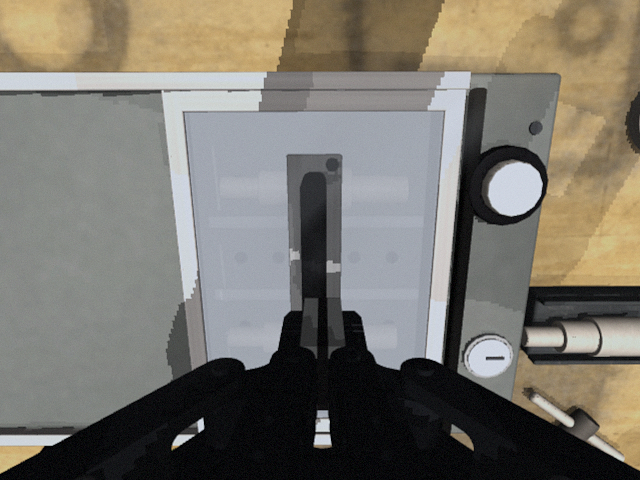

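The guard is shut, with the washed shafts visible beneath it. The button's white dome is at (515,187). Moving over it and pressing.

>>> carry_out --pt "0.0 0.0107 0.0383 0 0 0 0" --pt "0.0 0.0107 0.0383 0 0 0 0" --pt "0.0 0.0108 0.0383 0.02 0 0 0" --pt "0.0 0 0 0.04 0 0 0" --pt "0.0 0 0 0.018 0 0 0"

```text
time_s: 47.25
tool_pos: [0.5937, -0.0383, 0.1091]
tool_rot: [-0.002, 0.015, 1.0, 0.0]
force: [-0.0, 0.1, -0.4]
gripper_width: -0.0001
finger_force: 0.0
```

>>> carry_out --pt "0.0 0 0 0.01 0 0 0" --pt "0.0 0 0 0.006 0 0 0" --pt "0.0 0 0 0.006 0 0 0" --pt "0.0 0 0 0.003 0 0 0" --pt "0.0 0 0 0 0 0 0"

```text
time_s: 47.88
tool_pos: [0.5957, -0.0391, 0.0874]
tool_rot: [0.0, 0.015, 1.0, -0.0]
force: [-0.2, -0.5, 0.6]
gripper_width: -0.0001
finger_force: 0.0
```

>>> carry_out --pt "0.0 0 0 0.003 0 0 0" --pt "0.0 0 0 0.003 0 0 0" --pt "0.0 0 0 0.003 0 0 0" --pt "0.0 0 0 0 0 0 0" --pt "0.0 0 0 0 0 0 0"

```text
time_s: 48.5
tool_pos: [0.5961, -0.0392, 0.0809]
tool_rot: [0.0, 0.015, 1.0, -0.0]
force: [-6.8, 0.3, 13.6]
gripper_width: 0.0001
finger_force: 6.9
```

>>> carry_out --pt "0.0 0 0 0.002 0 0 0" --pt "0.0 0 0 0 0 0 0" --pt "0.0 0 0 0 0 0 0" --pt "0.0 0 0 0 0 0 0" --pt "0.0 0 0 0 0 0 0"

```text
time_s: 49.12
tool_pos: [0.5962, -0.0392, 0.0807]
tool_rot: [0.0, 0.015, 1.0, -0.0]
force: [-10.8, 2.0, 22.7]
gripper_width: 0.0003
finger_force: 11.2
```

>>> carry_out --pt "0.0 0 0 -0.03 0 0 0" --pt "0.0 0 0 -0.04 0 0 0" --pt "0.0 0 0 -0.04 0 0 0" --pt "0.0 0 0 -0.03 0 0 0" --pt "0.0 0 0 0 0 0 0"

```text
time_s: 49.75
tool_pos: [0.5971, -0.0392, 0.2192]
tool_rot: [0.003, 0.015, 1.0, -0.0]
force: [0.2, 0.2, -1.2]
gripper_width: -0.0004
finger_force: 0.0
```

>>> carry_out --pt "0.0 0.04 0 0 0 0 0" --pt "0.0 0 0 0 0 0 0" --pt "0.0 0 0 0 0 0 0" --pt "0.0 0 0 0 0 0 0" --pt "0.0 0 0 0 0 0 0"

```text
time_s: 50.38
tool_pos: [0.556, -0.0379, 0.2161]
tool_rot: [0.0, 0.015, 1.0, 0.0]
force: [0.5, -0.8, 1.0]
gripper_width: 0.0001
finger_force: 0.0
```

Run:
```python
from h import *
o=r.get_obs(); p,d=r.get_image("wrist"); C=cam("wrist",o); P=cloud(C,d)
w=(d>0)&(p.min(2)>140)&(P[...,2]>.07)&(P[...,2]<.1)&(abs(P[...,0]-.5945)<.02)&(abs(P[...,1]+.0385)<.02); print("btn z",np.median(P[w][:,2]))
p,d=r.get_image("scene"); P=cloud(cam("scene"),d); cv2.imwrite("pics/s4.png",p[:,:,::-1])
m=(d>0)&(P[...,2]>.095)&(P[...,2]<.125)&(abs(P[...,1]+.16)<.06)&(abs(P[...,0]-.62)<.1); q=P[m]; print("fin",len(q),rect(q[:,:2]))
```

```text
btn z 0.08773342315591613
fin 185 ((0.6224250197410583, -0.15924575924873352), (0.014568776823580265, 0.0954974889755249), 88.2027587890625)
```

View pics/s4.png

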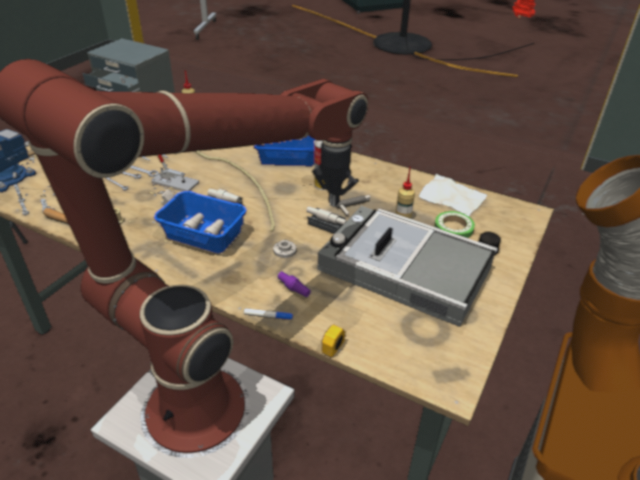

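The guard is shut, the button bottomed out (the force rose to 23 N with no further travel) and is up again, both tapers are in the bin, and the arm is clear. Handing in.

```bash
python3 -c "
from bench import r
print(r.hand_in())"
```

```text
the job is handed in; nothing more can be done
None
```

I handed the job in at about 50 s: both stepped shafts are in the washer with the guard shut and the start button pressed and released, and both taper shafts are in the front blue bin; the hand-in returned no verdict.

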